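# Level the desiccant and rack the glass negatives

### The job

Get the drying set ready: take the tamper and press the heaped clay desiccant lumps in the grey well down level, so that they all lie in one layer and none stands above the rim, touching the lumps only with the tamper. Then stand the tamper upright on the middle of its felt pad, and after that move every framed glass negative from the transit case to the slotted rack, each upright on its short edge, fully down in a slot of its own and centred across the rack. Leave the other things on the table where they are.

Things in the scene. Friction and masses are not known exactly. Their poses are not given: they have to be found in the camera images.
- well: desiccant well: fixed grey open tray, outside 132 x 112 x 40 mm (own x, y, z), walls 6 mm, inside 120 x 100 mm; origin at the centre of its underside, on the table
- well_floor (a point): centre of the well's inner floor, 6 mm above the table; the rim is 34 mm higher. Seven clay lumps lie in the well, two of them on top of the others; there is room on the floor for all. They are smooth and give way under repeated presses of 15 to 30 N with the tamper on the high ones, more readily if it is worked a little sideways
- lump0_center (a point): fired-clay desiccant lump, terracotta, potato-shaped: two 26 mm balls merged, 36 mm long (own x) and 26 mm across; this point is its centre, so it lies flat on the well floor with this point 13 mm above the floor; one lying on top of others has it 30 to 35 mm above the floor. 30 g
- lump1_center (a point): fired-clay desiccant lump, terracotta, potato-shaped: two 26 mm balls merged, 36 mm long (own x) and 26 mm across; this point is its centre, so it lies flat on the well floor with this point 13 mm above the floor; one lying on top of others has it 30 to 35 mm above the floor. 30 g
- lump2_center (a point): fired-clay desiccant lump, terracotta, potato-shaped: two 26 mm balls merged, 36 mm long (own x) and 26 mm across; this point is its centre, so it lies flat on the well floor with this point 13 mm above the floor; one lying on top of others has it 30 to 35 mm above the floor. 30 g
- lump3_center (a point): fired-clay desiccant lump, terracotta, potato-shaped: two 26 mm balls merged, 36 mm long (own x) and 26 mm across; this point is its centre, so it lies flat on the well floor with this point 13 mm above the floor; one lying on top of others has it 30 to 35 mm above the floor. 30 g
- lump4_center (a point): fired-clay desiccant lump, terracotta, potato-shaped: two 26 mm balls merged, 36 mm long (own x) and 26 mm across; this point is its centre, so it lies flat on the well floor with this point 13 mm above the floor; one lying on top of others has it 30 to 35 mm above the floor. 30 g
- lump5_center (a point): fired-clay desiccant lump, terracotta, potato-shaped: two 26 mm balls merged, 36 mm long (own x) and 26 mm across; this point is its centre, so it lies flat on the well floor with this point 13 mm above the floor; one lying on top of others has it 30 to 35 mm above the floor. 30 g
- lump6_center (a point): fired-clay desiccant lump, terracotta, potato-shaped: two 26 mm balls merged, 36 mm long (own x) and 26 mm across; this point is its centre, so it lies flat on the well floor with this point 13 mm above the floor; one lying on top of others has it 30 to 35 mm above the floor. 30 g
- tamper_handle (a point): tamper: round steel foot 60 mm across and 12 mm thick with a flat underside, an upright 24 x 24 mm square wooden handle (faces square to own x and y) from 12 to 84 mm above the underside; 84 mm high, 350 g, stands upright by itself. This point is on the handle's axis, 58 mm above the underside; own z up
- tamper_foot (a point): centre of the underside of the tamper's foot
- pad_top (a point): centre of the upper face of the grey felt pad on the table, 100 x 100 x 3 mm, the tamper's parking place; fixed
- rack: slotted wooden rack, fixed, 236 x 90 x 40 mm (own x, y, z); origin at the centre of its underside. Five slots run along own y right across it, at own x = -92, -46, 0, 46 and 92 mm, each 15 mm wide and 30 mm deep (slot floor 10 mm above the table, top of the ribs 40 mm). Square edges. A plate fully down has its centre 55 mm above the table. No slot is taken at the start
- case: transit case, fixed black tray with grey foam, 236 x 96 x 42 mm; origin at the centre of its underside. Five slots 24 mm wide run along own y at own x = -92, -46, 0, 46 and 92 mm; slot floor 8 mm and foam top 42 mm above the table
- plate0_center (a point): framed glass negative: a dark plate in an aluminium frame, 10 mm thick (own x), 70 mm wide (own y), 90 mm high (own z); this point is its centre. 120 g. It starts upright on a short edge in a slot of the case, its centre 53 mm above the table. May be absent
- plate1_center (a point): framed glass negative: a dark plate in an aluminium frame, 10 mm thick (own x), 70 mm wide (own y), 90 mm high (own z); this point is its centre. 120 g. It starts upright on a short edge in a slot of the case, its centre 53 mm above the table. May be absent
- plate2_center (a point): framed glass negative: a dark plate in an aluminium frame, 10 mm thick (own x), 70 mm wide (own y), 90 mm high (own z); this point is its centre. 120 g. It starts upright on a short edge in a slot of the case, its centre 53 mm above the table. May be absent
- plate3_center (a point): framed glass negative: a dark plate in an aluminium frame, 10 mm thick (own x), 70 mm wide (own y), 90 mm high (own z); this point is its centre. 120 g. It starts upright on a short edge in a slot of the case, its centre 53 mm above the table. May be absent
- plate4_center (a point): framed glass negative: a dark plate in an aluminium frame, 10 mm thick (own x), 70 mm wide (own y), 90 mm high (own z); this point is its centre. 120 g. It starts upright on a short edge in a slot of the case, its centre 53 mm above the table. May be absent
- loupe: black magnifying loupe, 38 mm across, 34 mm high; bystander, leave alone; origin at the centre of its underside
- blower: black rubber dust blower, 48 mm across, 75 mm high; bystander, leave alone; origin at the centre of its underside
- jar: amber glass jar with white cap, 42 mm across, 55 mm high; bystander, leave alone; origin at the centre of its underside
- stapler: stapler, about 30 x 105 x 38 mm, long along own y; bystander, leave alone; origin at the centre of its underside
- brush: brush lying on the table, handle to own -x; bystander, leave alone; origin at the centre of its underside

How it is judged (in metres and radians):
On the way, in this order (a step that is already met when the one before it is completed fails the run):
1. all lumps pressed level in the well with the tamper (z of lump0_center in the frame of well_floor between 0.01 and 0.023 m and horizontal distance between each of lump0_center, lump1_center, lump2_center, lump3_center, lump4_center, lump5_center, lump6_center and well_floor below 0.08 m and z of lump1_center in the frame of well_floor between 0.01 and 0.023 m and z of lump2_center in the frame of well_floor between 0.01 and 0.023 m and z of lump3_center in the frame of well_floor between 0.01 and 0.023 m and z of lump4_center in the frame of well_floor between 0.01 and 0.023 m and z of lump5_center in the frame of well_floor between 0.01 and 0.023 m and z of lump6_center in the frame of well_floor between 0.01 and 0.023 m and z of tamper_foot in the frame of well_floor below 0.07 m and horizontal distance between tamper_foot and well_floor below 0.07 m), for 0.2 s.
2. the tamper stands upright on its pad (horizontal distance between tamper_foot and pad_top below 0.025 m and angle between tamper_foot's own z axis and vertical below 0.1 rad and height (world z) of tamper_foot below 0.008 m and contact force between the fingers and tamper below 0.2 N), for 0.2 s.
3. every plate stands in a slot of the rack (z of plate0_center in the frame of rack between 0.05 and 0.0595 m and x of plate0_center in the frame of rack between -0.11 and 0.11 m and y of plate0_center in the frame of rack between -0.022 and 0.022 m and angle between each of plate0_center, plate1_center, plate2_center, plate3_center, plate4_center's own z axis and vertical below 0.25 rad and z of plate1_center in the frame of rack between 0.05 and 0.0595 m and x of plate1_center in the frame of rack between -0.11 and 0.11 m and y of plate1_center in the frame of rack between -0.022 and 0.022 m and z of plate2_center in the frame of rack between 0.05 and 0.0595 m and x of plate2_center in the frame of rack between -0.11 and 0.11 m and y of plate2_center in the frame of rack between -0.022 and 0.022 m and z of plate3_center in the frame of rack between 0.05 and 0.0595 m and x of plate3_center in the frame of rack between -0.11 and 0.11 m and y of plate3_center in the frame of rack between -0.022 and 0.022 m and z of plate4_center in the frame of rack between 0.05 and 0.0595 m and x of plate4_center in the frame of rack between -0.11 and 0.11 m and y of plate4_center in the frame of rack between -0.022 and 0.022 m), for 0.2 s.
At the end, for the whole second after the job is handed in: Every lump is in the well, its centre under 23 mm above the well floor; the tamper stands on the pad within 25 mm of its middle; every plate stands in the rack, centre 50 to 59.5 mm above the table, tilt under 0.25 rad, within 22 mm of the rack's long centre line; all at rest (all of step 3 and z of lump0_center in the frame of well_floor between 0.01 and 0.023 m and horizontal distance between each of lump0_center, lump1_center, lump2_center, lump3_center, lump4_center, lump5_center, lump6_center and well_floor below 0.08 m and z of lump1_center in the frame of well_floor between 0.01 and 0.023 m and z of lump2_center in the frame of well_floor between 0.01 and 0.023 m and z of lump3_center in the frame of well_floor between 0.01 and 0.023 m and z of lump4_center in the frame of well_floor between 0.01 and 0.023 m and z of lump5_center in the frame of well_floor between 0.01 and 0.023 m and z of lump6_center in the frame of well_floor between 0.01 and 0.023 m and horizontal distance between tamper_foot and pad_top below 0.025 m and angle between tamper_foot's own z axis and vertical below 0.1 rad and height (world z) of tamper_foot below 0.008 m and linear speed of each of tamper, plate0, plate1, plate2, plate3, plate4 below 0.03 m/s); the robot touches nothing.
It fails at once if a lump is touched by the gripper (contact force between any of the fingers, the arm and lump0 above 0.5 N or contact force between any of the fingers, the arm and lump1 above 0.5 N or contact force between any of the fingers, the arm and lump2 above 0.5 N or contact force between any of the fingers, the arm and lump3 above 0.5 N or contact force between any of the fingers, the arm and lump4 above 0.5 N or contact force between any of the fingers, the arm and lump5 above 0.5 N or contact force between any of the fingers, the arm and lump6 above 0.5 N).
It fails at once if a bystander is shifted by more than 30 mm (distance of any of loupe, blower, jar, stapler, brush from where it was at the start of the episode above 0.03 m).
Of plate0, plate1, plate2, plate3, plate4 only 3 to 5 are there at a start; the rules pass over those that are not, and their reading is None.
At some moment in a run one of tamper may be knocked a few centimetres aside while the robot is not near it.
Once in a run the grip may slacken for a moment while it holds something.
It also fails if it takes over 210 s, if anything falls off the work surface, if the arm or the gripper's body presses on something with over 40 N, if the wrist force passes 120 N, or if a joint passes its speed limit or range.

### The arm

A 7-joint arm with a two-finger parallel gripper is mounted at the origin on the work surface. World frame = base frame: x ahead of the robot, y to its left, z up, the work surface at z = 0. Lengths are in mm, angles in rad, forces in N, time in s.
With the tool pointing down it reaches from about 400 to 875 mm from the base axis. Payload 4.4 kg.
Tool frame: the origin (TCP) lies at the very end of the fingers, on their centre line; the grasp point (between the pads) lies 19 mm behind it; z points along the fingers, y is the line along which they close (so a half turn about z gives the same grasp; the last joint's range is limited). The gripper opens to 85 mm and grips with 20 to 120 N. Pads are 22 mm wide; open, the fingers measure 114 mm over their backs; the gripper's body (76 mm by 85 mm) begins 54 mm behind the grasp point. The pads swing forward as they close: fully open they stand 13 mm farther back than shut.
Start: joints at [1.123, 0.628, 0.038, 1.517, -0.027, 0.996, -0.02], TCP at [242.213, -603.201, 231.313] pointing down, gripper open.
Joint ranges: [-3.06, 3.06], [-0.37, 2.12], [-1.25, 1.32], [0.18, 2.47], [-1.1, 4.24], [0.23, 1.98], [-2.94, 2.94]. Speed limits (rad/s): [2.57, 2.57, 3.14, 3.14, 3.14, 3.14, 3.14].

### API

Orientations are given as [roll, pitch, yaw] about the fixed x, y, z axes, in that order (R = Rz(yaw) Ry(pitch) Rx(roll)).
In Python, from cell import monitor, viewer, workorder gives the robot as it stands.
- The arm moves only by the tool arm_command, never from a script. Its argument "series" is one flat list of numbers, 5 for each row, row after row: the opening in per cent of the stroke, from 0 (shut) to 100 (fully open), then the shift along the tool's x, y, z in cm, then the turn about the tool's z in degrees. In form: [claw, x, y, z, roll, claw, x, y, z, roll, ...]. A call has exactly 5 rows; each row is the pose to reach, as a shift and turn from the pose commanded when the call began, along the tool's axes at that moment; what a row does not reach only later rows make up. A row lasts 1/12 s, in which the tool goes at most 41.7 mm and 7.16 degrees, less where a joint would pass 70% of its speed; a pose out of reach is approached as far as the arm can. A call with a gripper value outside its range is refused whole. The fingers move at their own pace and stop on an object; the grip force is fixed at half the most. Time passes only in rows, so rows that repeat a pose let the fingers close, or fill a call up. It gives the time, the measured TCP pose, the force, the opening and the grip force at its end, in the units of the state.
- monitor.read_state(): the state, without advancing time (a new reading comes with each control period).
- viewer.get_image(name): name is "scene" or "side" or "wrist"; returns (picture, depth): 384x512x3 uint8, red, green, blue; 384x512 float32, mm along the optical axis (not along the pixel's ray), 0 where there is no reading.
- viewer.camera_model(name): a dict with "mtx" (3x3 intrinsics, pixels), "R" (3x3) and "t" (3): a world point X has camera coordinates R X + t. Camera axes: x right, y down, z forward; pixel columns grow to the right and rows downward; lengths in mm; the calibration is good to about 2 mm. A picture is of the moment at which its call begins: read the wrist's pose just before it. camera_model takes no time and is no camera call; for the wrist camera it gives the pose at the moment of the call.
- workorder.finish_job(): hands the job in; it is judged then, once.
The state is a dict: "clock": time; "qpos": joint angles; "qd": joint speeds; "tau": joint torques, N m; "eef_pos": TCP position; "tool_rot": TCP orientation; "force": force on the tool from outside, world axes, zero at the start; "torque": the same for the moment, N m; "width": finger opening in mm; "gripper_force": force on a finger pad.
Only numpy, scipy, OpenCV 4.12 (cv2) and the standard library are available. Lean on these libraries where they do the work, as an engineer would, in place of code of your own. Each camera call takes 0.05 s, during which the arm holds its last target. There are 200 camera calls.

## Working session

There is one attempt and no reset: what is moved stays moved. The work goes in short steps, Python scripts to look and compute and a tool call to move; the robot and the scene stay as the last step left them, time stands still between calls to the robot, and variables do not carry over. Pictures are saved under pics/ and viewed, at most 14 in all, crops included, and the job is handed in when it is done.

Besides the shell and the picture viewer there is one more tool, called after "Emit:" as name(argument=value, ...), one argument or row to a line, values as JSON. arm_command: Moves the arm, as the interface text tells. Its arguments: {"type":"object","properties":{"series":{"type":"array","items":{"type":"number"}}},"required":["series"]}

```bash
mkdir -p pics; ls
cat > h.py <<'E'
import numpy as np, cv2
from cell import monitor, viewer, workorder
def shot(name, fn=None):
    im,d=viewer.get_image(name); m=viewer.camera_model(name)
    if fn: cv2.imwrite('pics/'+fn,im[:,:,::-1])
    return im,d,m
def cloud(d,m):
    v,u=np.mgrid[:d.shape[0],:d.shape[1]]
    K=np.array(m['mtx']);R=np.array(m['R']);t=np.array(m['t'])
    p=np.stack([(u-K[0,2])*d/K[0,0],(v-K[1,2])*d/K[1,1],d],-1)
    w=(p-t)@R
    w[d<=0]=np.nan
    return w
E
python3 - <<'E'
from h import *
print(monitor.read_state())
for n in ['scene','side']:
    im,d,m=shot(n,n+'0.png'); np.savez(f'/tmp/{n}0.npz',im=im,d=d,**{k:np.array(m[k]) for k in m})
    print(n,(-np.array(m['R']).T@np.array(m['t'])).round())
E
```

```text
pics
{'clock': 0.0, 'qpos': array([ 1.123166  ,  0.62936328,  0.03842193,  1.51838391, -0.02697   ,
        0.99629484, -0.01998785]), 'qd': array([-0.00037575, -0.00075767, -0.00054683, -0.00052956, -0.00153172,
        0.00141803, -0.00088952]), 'tau': array([-3.92328354e-05, -5.63405156e+01,  1.22631211e+00, -1.93449068e+01,
        1.09521937e-02,  1.06411308e-02, -1.15941015e-05]), 'eef_pos': array([ 241.99523487, -602.58884277,  230.37253151]), 'tool_rot': array([-3.13966123e+00,  4.01263282e-05,  3.81874683e-01]), 'force': array([-0.4638926 , -0.34735265,  0.0703911 ]), 'torque': array([ 0.00108034, -0.01262753,  0.00927005]), 'gripper_force': 0.0, 'width': 85.33750889790075}
scene [1140. -639.  937.]
side [ 20. 682. 857.]
```

View pics/scene0.png

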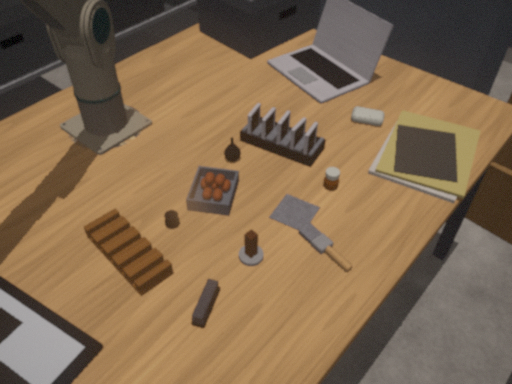

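View pics/side0.png

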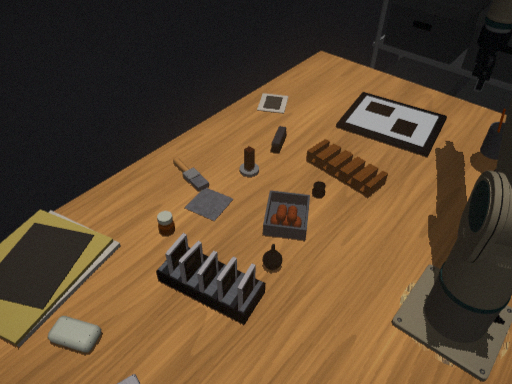

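The scene view shows the rack at (127,250), the well at (213,190), and the tamper at (251,247). The pad is at (296,211), partly against the brush, and the case at (283,135) holds about five plates. The jar, blower, loupe and stapler stand between them. Next I'll build a top-down view from both clouds.

Run:
```python
from h import *
x0,x1,y0,y1=250,950,-550,350
s=1.2 # mm/px
H=int((x1-x0)/s);W=int((y1-y0)/s)
img=np.zeros((H,W,3),np.uint8);zb=np.full((H,W),-1e9)
for n in ['scene','side']:
    f=np.load(f'/tmp/{n}0.npz'); 
    d=cv2.resize(f['d'],None,fx=3,fy=3,interpolation=cv2.INTER_NEAREST);im=cv2.resize(f['im'],None,fx=3,fy=3)
    m={'mtx':np.diag([3,3,1])@f['mtx'],'R':f['R'],'t':f['t']}
    w=cloud(d,m).reshape(-1,3);c=im.reshape(-1,3)
    tb=(np.abs(w[:,2])<12)&(w[:,0]>350)&(w[:,0]<800)&(np.abs(w[:,1])<300); print(n,'table z',np.nanmedian(w[tb,2]))
    ok=(w[:,0]>x0)&(w[:,0]<x1)&(w[:,1]>y0)&(w[:,1]<y1)&(w[:,2]<200)
    w=w[ok];c=c[ok]
    r=((x1-w[:,0])/s).astype(int).clip(0,H-1);q=((y1-w[:,1])/s).astype(int).clip(0,W-1)
    o=np.argsort(w[:,2])
    for i in o:
        if w[i,2]>zb[r[i],q[i]]: zb[r[i],q[i]]=w[i,2];img[r[i],q[i]]=c[i]
img=np.clip(img*1.6,0,255).astype(np.uint8)
for x in range(300,950,100): 
    cv2.line(img,(0,int((x1-x)/s)),(W,int((x1-x)/s)),(0,255,0),1);cv2.putText(img,str(x),(0,int((x1-x)/s)),0,.4,(255,255,255))
for y in range(-500,350,100): 
    cv2.line(img,(int((y1-y)/s),0),(int((y1-y)/s),H),(0,255,0),1);cv2.putText(img,str(y),(int((y1-y)/s),10),0,.4,(255,255,255))
cv2.imwrite('pics/top.png',img[:,:,::-1]);np.save('/tmp/zb.npy',zb);print(img.shape)
```

```text
scene table z 0.9320993157405957
side table z -0.06423378273930748
(583, 750, 3)
```

View pics/top.png

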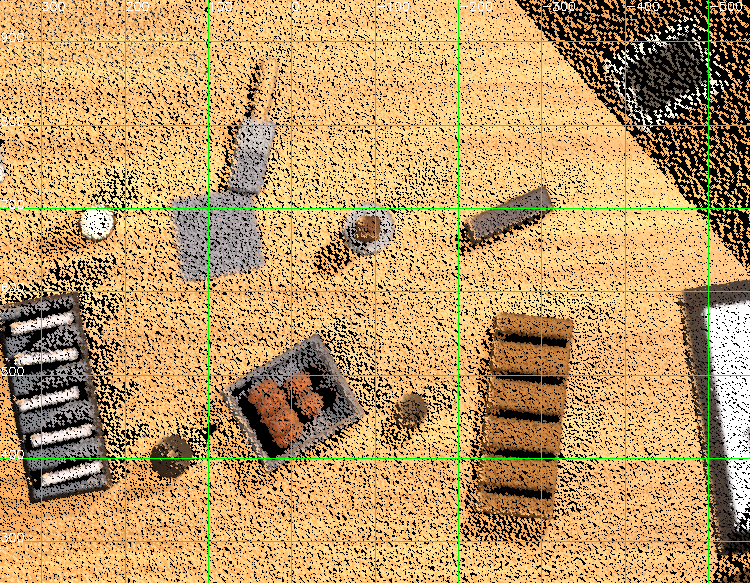

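The top view shows all five plates in the case near (475, 290) and the rack near (450, -285). The well is near (480, -5), the tamper near (678, -90) and the pad near (665, 90). Next I'll fit rectangles.

```bash
cat >> h.py <<'E'
def rect(p):
    c,sz,a=cv2.minAreaRect(p[:,:2].astype(np.float32)); 
    if sz[0]<sz[1]: sz=sz[::-1];a+=90
    return np.round(c,1),np.round(sz,1),round((a+90)%180-90,1)   # angle of long side about z
def sel(w,x,y,z):
    return w[(w[:,0]>x[0])&(w[:,0]<x[1])&(w[:,1]>y[0])&(w[:,1]<y[1])&(w[:,2]>z[0])&(w[:,2]<z[1])]
E
python3 - <<'E'
from h import *
W={};
for n in ['scene','side']:
    f=np.load(f'/tmp/{n}0.npz');w=cloud(f['d'],f).reshape(-1,3);W[n]=(w,f['im'].reshape(-1,3))
    print('==',n)
    def s(nm,*a):
        p=sel(w,*a); 
        if len(p)>5: print(nm,len(p),*rect(p),'zmed %.1f max %.1f'%(np.median(p[:,2]),p[:,2].max()),'mean',p[:,:2].mean(0).round(1))
    s('rack',(300,600),(-380,-200),(33,47)); s('case',(330,620),(200,380),(36,48)); s('well',(380,660),(-90,90),(33,44))
    s('foot',(630,730),(-150,-50),(8,18)); s('handle',(630,730),(-150,-50),(25,80));s('handletop',(630,730),(-150,-50),(80,90))
    p=sel(w,(330,620),(200,380),(85,105))
    # cluster plates along x
    p=p[np.argsort(p[:,0])]
    for g in np.split(p,np.where(np.diff(p[:,0])>12)[0]+1):
        if len(g)>5: print('plate',len(g),*rect(g),np.median(g[:,2]).round(1),g[:,0].min().round(),g[:,0].max().round())
    q=sel(w,(380,660),(-90,90),(10,80)); 
    c=W[n][1].astype(float); k=(w[:,0]>400)&(w[:,0]<570)&(w[:,1]>-80)&(w[:,1]<70)&(c[:,0]>1.6*c[:,2])&(w[:,2]>12)&(w[:,2]<80)
    print('lumps',k.sum(),w[k].mean(0).round(), np.percentile(w[k,2],[5,50,95]).round()); hi=w[k&(w[:,2]>42)]; print('high',len(hi),hi.mean(0).round(1) if len(hi) else '')
    c2=c; k=(w[:,0]>600)&(w[:,0]<730)&(w[:,1]>20)&(w[:,1]<150)&(np.abs(w[:,2]-3)<5)&(c[:,0]<1.15*c[:,2]+8); print('pad',k.sum(),*rect(w[k]),np.median(w[k],0).round(1))
E
```

```text
== scene
rack 2556 [ 449.3 -279.2] [241.3  92. ] -6.5 zmed 40.6 max 46.4 mean [ 457.4 -281.4]
case 850 [473.3 284.8] [236.1 102.5] 10.8 zmed 42.2 max 48.0 mean [488.8 272.5]
well 560 [465.   -0.5] [141.2 113.6] -59.4 zmed 39.4 max 43.9 mean [466.8  -4.6]
foot 272 [678.1 -94.4] [57.5 54.3] 42.2 zmed 12.9 max 17.7 mean [681.2 -98.5]
handle 194 [681.7 -96.6] [30.2 17.9] 45.9 zmed 53.6 max 79.6 mean [681.3 -98.3]
handletop 91 [676.  -91.9] [24.5 24. ] 85.6 zmed 84.7 max 88.3 mean [676.7 -93.2]
plate 95 [381.3 264.2] [74.  12.5] -74.7 97.5 367.0 395.0
plate 101 [427.2 275.8] [72.3 11.5] -78.6 97.8 417.0 440.0
plate 89 [470.8 291.8] [68.7 11.8] -76.6 98.4 460.0 484.0
plate 103 [521.3 294.5] [74.8 12.9] -84.2 97.5 512.0 530.0
plate 95 [561.2 299.3] [74.1 12.2] -77.7 98.2 550.0 574.0
lumps 669 [464.  -1.  33.] [16. 30. 54.]
high 178 [458.1  14.2  50. ]
pad 952 [669.3  89.3] [98.  97.1] -79.6 [669.   87.9   4.3]
== side
rack 1219 [ 451.8 -279.4] [239.3  96.1] -6.2 zmed 39.6 max 44.7 mean [ 445.6 -275.3]
case 1402 [472.4 286.7] [237.   97.9] 10.4 zmed 41.8 max 48.0 mean [448.9 296.2]
well 486 [466.1  -0.9] [137.7 112.3] -59.0 zmed 39.4 max 43.9 mean [461.5   7.1]
foot 147 [673.5 -88.1] [58.2 54.2] 43.2 zmed 12.2 max 18.0 mean [669.6 -85.2]
handle 149 [669.9 -86.2] [30.1 20.2] 42.9 zmed 54.1 max 79.8 mean [670.8 -85.8]
handletop 46 [675.9 -91.5] [27.4 23.4] -14.9 zmed 84.1 max 88.2 mean [673.9 -89.3]
plate 173 [381.5 264.8] [69.2 11. ] -75.5 97.4 368.0 394.0
plate 181 [427.3 276.8] [70.3 11.4] -77.9 97.5 416.0 439.0
plate 180 [470.6 292.6] [69.4 12.1] -75.8 97.3 457.0 483.0
plate 191 [521.6 294.7] [70.4 12.2] -83.7 97.1 512.0 530.0
plate 180 [561.8 299.9] [72.2 11.4] -77.3 97.1 549.0 574.0
lumps 479 [454.  18.  37.] [21. 32. 53.]
high 180 [452.3  21.3  49.4]
pad 852 [671.6  87.5] [105.7 102.6] 8.1 [668.   90.9   3.4]
```

```bash
cat >> h.py <<'E'
def pose():
    s=monitor.read_state(); R,_=cv2.Rodrigues(np.zeros(3)); r=s['tool_rot']
    return [*s['eef_pos'],np.degrees(r[2])]
def plan(tg,p=None,step=200,rot=35):
    """print per-call final shift [x y z cm, roll deg] from pose p through targets (x,y,z,yaw)"""
    p=np.array(pose() if p is None else p,float); print('from',p.round(1))
    for t in tg:
        t=np.array(t,float); dy=(t[3]-p[3]+180)%360-180
        n=max(1,int(np.ceil(max(np.linalg.norm(t[:3]-p[:3])/step,abs(dy)/rot))))
        a=p.copy()
        for i in range(1,n+1):
            b=a+np.r_[t[:3]-a[:3],dy]*i/n
            c,s=np.cos(np.radians(p[3])),np.sin(np.radians(p[3])); d=b-p
            q=np.r_[(c*d[0]+s*d[1])/10,(s*d[0]-c*d[1])/10,-d[2]/10,-d[3]].round(2)
            print(q.tolist()); 
            # integrate rounded command
            p=p+np.r_[10*(c*q[0]+s*q[1]),10*(s*q[0]-c*q[1]),-10*q[2],-q[3]]
        print('  at',p.round(1))
    return p
E
python3 - <<'E'
from h import *
m=viewer.camera_model('wrist');c=-np.array(m['R']).T@np.array(m['t']);print(m['mtx'],c-monitor.read_state()['eef_pos'],np.array(m['R'])[2])
plan([(640,-92,260,80)],p=(242.213,-603.201,231.313,21.88))
E
```

```text
[[322.56276611   0.         250.94565856]
 [  0.         322.56276611 192.42702716]
 [  0.           0.           1.        ]] [ 69.9798728   26.88119899 143.18630298] [-0.27872977 -0.10974792 -0.95407815]
from [ 242.2 -603.2  231.3   21.9]
[13.99, -8.15, -0.72, -14.53]
[15.59, -4.39, -0.71, -14.53]
[16.19, -0.33, -0.72, -14.53]
[15.75, 3.74, -0.72, -14.53]
  at [639.9 -92.  260.   80. ]
```

Emit:
arm_command(
  series=[100,2.8,-1.63,-0.14,-2.9,100,5.6,-3.26,-0.29,-5.8,100,8.4,-4.89,-0.43,-8.7,100,11.2,-6.52,-0.58,-11.6,100,13.99,-8.15,-0.72,-14.53],
)

```text
clock: 0.52
eef_pos: [342.3, -473.9, 238.2]
tool_rot: [-3.141, -0.0, 0.638]
force: [0.6, -0.8, -0.2]
width: 85.6
gripper_force: 0.0
```

Emit:
arm_command(
  series=[100,3.12,-0.88,-0.14,-2.9,100,6.24,-1.76,-0.29,-5.8,100,9.35,-2.63,-0.43,-8.7,100,12.47,-3.51,-0.58,-11.6,100,15.59,-4.39,-0.71,-14.53],
)

```text
clock: 0.93
eef_pos: [441.6, -346.1, 245.4]
tool_rot: [-3.141, 0.0, 0.891]
force: [0.6, 0.1, 0.2]
width: 85.4
gripper_force: 0.0
```

Emit:
arm_command(
  series=[100,3.24,-0.07,-0.14,-2.9,100,6.48,-0.13,-0.29,-5.8,100,9.71,-0.2,-0.43,-8.7,100,12.95,-0.26,-0.58,-11.6,100,16.19,-0.33,-0.72,-14.53],
)

```text
clock: 1.35
eef_pos: [541.0, -218.4, 252.6]
tool_rot: [-3.141, 0.0, 1.145]
force: [-0.4, 0.1, 0.1]
width: 85.4
gripper_force: 0.0
```

Emit:
arm_command(
  series=[100,3.45,1.4,-0.14,-2.9,100,6.9,2.8,-0.29,-5.8,100,10.34,4.2,-0.43,-8.7,100,13.79,5.62,-0.58,-11.6,100,17.24,7.02,-0.72,-14.53],
)

```text
clock: 1.77
eef_pos: [676.8, -90.8, 259.7]
tool_rot: [-3.141, 0.0, 1.399]
force: [1.4, -0.1, 0.5]
width: 85.3
gripper_force: 0.0
```

Tracking is good. Next, the handle yaw from the wrist camera.

Run:
```python
from h import *
im,d,m=shot('wrist','w1.png');w=cloud(d,m).reshape(-1,3)
print(pose())
for z in [(80,88),(8,16)]:
    p=sel(w,(600,750),(-160,-20),z);print(len(p),*rect(p),np.median(p[:,2]),cv2.minEnclosingCircle(p[:,:2].astype(np.float32)))
p=sel(w,(600,760),(-160,-20),(78,90)).astype(np.float32)
```

```text
[np.float64(682.2068400750132), np.float64(-81.43021238535228), np.float64(259.56071317574936), np.float64(80.75357358562299)]
531 [679.7 -84.2] [24.4 23.9] 85.2 84.23841571169089 ((679.6137084960938, -83.6682357788086), 15.263145446777344)
1113 [680.  -81.2] [58.3 54.2] -6.8 12.585271398259001 ((679.9202270507812, -83.55912780761719), 29.931110382080078)
```

View pics/w1.png

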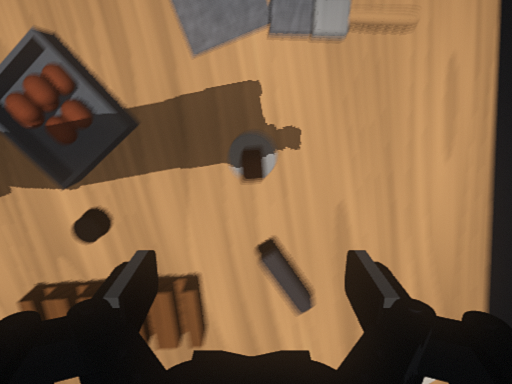

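The wrist picture shows the tamper handle at (252,160). The arm was still settling at that moment, so I'll measure again at rest.

Run:
```python
from h import *
im,d,m=shot('wrist');w=cloud(d,m).reshape(-1,3)
print(pose(),monitor.read_state()['qd'].round(3),monitor.read_state()['force'])
for z in [(80,88),(8,16)]:
    p=sel(w,(600,750),(-160,-20),z);print(len(p),*rect(p),cv2.minEnclosingCircle(p[:,:2].astype(np.float32)))
q=sel(w,(350,600),(-100,100),(33,44));print('well',rect(q))
plan([(676,-91.5,100,85.2)])
```

```text
[np.float64(679.5454137357881), np.float64(-83.71862494792452), np.float64(259.1895052018807), np.float64(80.56501474390457)] [ 0.053 -0.036  0.067  0.081  0.026  0.013 -0.002] [-0.38008451 -0.11802728  0.18039134]
519 [670.  -97.2] [23.9 23.9] -5.1 ((669.9930419921875, -97.1850357055664), 15.26419734954834)
1097 [669.9 -95. ] [58.5 54.4] -9.7 ((669.5338134765625, -97.33878326416016), 29.861927032470703)
well (array([460. ,  -5.5]), array([132.7, 113.8]), -59.6)
from [679.5 -83.7 259.2  80.6]
[-0.83, -0.22, 15.92, -4.63]
  at [676.  -91.5 100.   85.2]
```

Emit:
arm_command(
  series=[100,0,0,2,-1,100,0,0,5,-2.5,100,0,0,8,-4,100,0,0,10,-5,100,0,0,11,-5],
)

```text
clock: 2.28
eef_pos: [673.3, -92.6, 146.2]
tool_rot: [-3.135, 0.0, 1.483]
force: [-0.1, -0.4, -0.8]
width: 85.6
gripper_force: 0.0
```

Emit:
arm_command(
  series=[100,0,0,0,0,100,0,0,0,0,100,0,0,0,0,100,0,0,0,0,100,0,0,0,0],
)

```text
clock: 2.7
eef_pos: [677.0, -92.2, 151.7]
tool_rot: [3.139, 0.0, 1.483]
force: [0.1, 1.0, 0.4]
width: 85.5
gripper_force: 0.0
```

Run:
```python
from h import *
im,d,m=shot('wrist');w=cloud(d,m).reshape(-1,3)
print(np.round(pose(),1),monitor.read_state()['qd'].round(3))
for z in [(80,88),(8,16)]:
    p=sel(w,(600,750),(-160,-20),z);print(len(p),*rect(p),cv2.minEnclosingCircle(p[:,:2].astype(np.float32)))
```

```text
[676.7 -92.2 151.4  85. ] [-0.     0.005  0.     0.007  0.    -0.002 -0.002]
1093 [673.1 -94.4] [23.7 23.5] 85.6 ((673.3646240234375, -94.492431640625), 15.449775695800781)
1976 [673.3 -92. ] [58.5 54.1] -5.8 ((672.846923828125, -94.88987731933594), 30.02444076538086)
```

Emit:
arm_command(
  series=[100,-0.03,-0.05,2,0,100,-0.06,-0.1,4.5,0,100,-0.12,-0.19,7,0,100,-0.12,-0.19,9.5,0,100,-0.12,-0.19,10.9,0],
)

```text
clock: 3.17
eef_pos: [672.7, -93.2, 38.9]
tool_rot: [-3.139, 0.0, 1.483]
force: [-0.7, 0.4, -0.6]
width: 85.7
gripper_force: 0.0
```

Emit:
arm_command(
  series=[60,0,0,0,0,35,0,0,0,0,10,0,0,0,0,0,0,0,0,0,0,0,0,0,0],
)

```text
clock: 3.58
eef_pos: [675.2, -93.2, 42.8]
tool_rot: [3.139, -0.0, 1.483]
force: [-0.4, -0.3, -0.4]
width: 25.6
gripper_force: 0.0
```

Emit:
arm_command(
  series=[0,0,0,0,0,0,0,0,0,0,0,0,0,0,0,0,0,0,0,0,0,0,0,0,0],
)

```text
clock: 4.0
eef_pos: [675.4, -93.3, 42.9]
tool_rot: [3.139, 0.0, 1.483]
force: [-0.2, 0.5, 6.0]
width: 23.6
gripper_force: 60.7
```

Gripped: width 23.6 mm, grip force 60 N. I'll lift the tamper and locate the high lumps.

Emit:
arm_command(
  series=[0,0,0,-1,0,0,0,0,-3,0,0,0,0,-6,0,0,0,0,-9,0,0,0,0,-11,0],
)

```text
clock: 4.42
eef_pos: [674.4, -93.1, 153.8]
tool_rot: [3.14, -0.0, 1.484]
force: [0.5, -0.8, -4.0]
width: 23.4
gripper_force: 59.8
```

```bash
cat >> h.py <<'E'
WC=np.array([465.5,-0.7]);WA=np.radians(-59.2)
def wellmap(fn=None,s=0.4,views=('scene','side')):
    """lump points in well frame; top-down height picture"""
    P=[]
    for n in views:
        im,d,m=shot(n); k=4
        w=cloud(cv2.resize(d,None,fx=k,fy=k,interpolation=cv2.INTER_NEAREST),{'mtx':np.diag([k,k,1])@np.array(m['mtx']),'R':m['R'],'t':m['t']}).reshape(-1,3)
        c=cv2.resize(im,None,fx=k,fy=k).reshape(-1,3)
        ok=(np.hypot(*(w[:,:2]-WC).T)<85)&(w[:,2]>2)&(w[:,2]<75)
        P.append((w[ok],c[ok]))
    w=np.vstack([a for a,_ in P]);c=np.vstack([b for _,b in P]).astype(float)
    R=np.array([[np.cos(WA),np.sin(WA)],[-np.sin(WA),np.cos(WA)]])
    l=(w[:,:2]-WC)@R.T
    if fn:
        H=np.zeros((400,400,3),np.uint8);o=np.argsort(w[:,2])
        for i in o:
            r=int(200-l[i,1]/s);q=int(200+l[i,0]/s)
            if 0<=r<400 and 0<=q<400: H[r,q]=np.clip(c[i]*1.8,0,255)[::-1]
        cv2.imwrite('pics/'+fn,H)
    red=(c[:,0]>1.5*c[:,2])&(np.abs(l[:,0])<62)&(np.abs(l[:,1])<52)
    return l[red],w[red]
def high(l,w,z=38):
    g=np.zeros((140,140),np.uint8);zz=np.zeros((140,140))
    k=w[:,2]>z
    for a,b,h in zip((l[k,0]+70).astype(int),(l[k,1]+70).astype(int),w[k,2]):g[b,a]=255;zz[b,a]=max(zz[b,a],h)
    g=cv2.morphologyEx(g,cv2.MORPH_CLOSE,np.ones((3,3)))
    n,lab,st,ce=cv2.connectedComponentsWithStats(g)
    R=np.array([[np.cos(WA),-np.sin(WA)],[np.sin(WA),np.cos(WA)]])
    for i in range(1,n):
        if st[i,4]>15: c=ce[i]-70; print('well frame',c.round(1),'world',(WC+R@c).round(1),'area',st[i,4],'bbox',st[i,2:4],'zmax',zz[lab==i].max().round(1))
E
python3 - <<'E'
from h import *
l,w=wellmap('well0.png')
for z in (36,44,48): print(z);high(l,w,z)
E
```

```text
36
well frame [  9.6 -50.6] world [426.9 -34.9] area 51 bbox [20  5] zmax 44.2
well frame [ 40.7 -50.5] world [443.  -61.5] area 61 bbox [18  5] zmax 43.5
well frame [ 59.1 -43.4] world [458.5 -73.7] area 62 bbox [ 8 23] zmax 44.5
well frame [-21.8  -0.4] world [454.   17.8] area 1842 bbox [43 61] zmax 59.7
44
well frame [-21.6  -0.6] world [453.9  17.5] area 1657 bbox [43 59] zmax 59.7
48
well frame [-21.2   0.3] world [454.9  17.7] area 1257 bbox [36 55] zmax 59.7
```

View pics/well0.png

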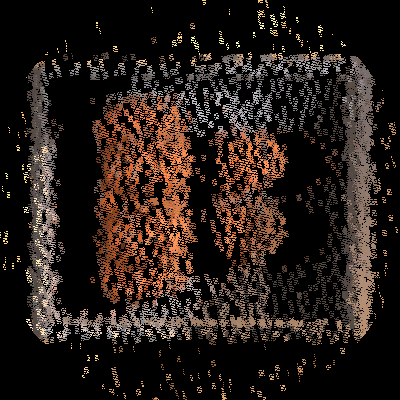

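The height map shows two high lumps side by side around well-frame (-21, 0), tops about 52-55 mm. There are lower lumps to the right and free floor at +x. I'll carry the tamper there.

Run:
```python
from h import *
p=plan([(455.3,16.5,153,85),(455.3,16.5,108,85)],step=125)
```

```text
from [676.5 -93.3 155.4  85. ]
[4.5, -11.5, 0.12, -0.01]
[4.5, -11.49, 0.12, -0.01]
  at [455.3  16.5 153.   85. ]
[0.0, -0.0, 4.5, 0.0]
  at [455.3  16.5 108.   85. ]
```

Emit:
arm_command(
  series=[0,0.4,-1,0,0,0,1.2,-3,0,0,0,2.3,-5.8,0,0,0,3.4,-8.6,0,0,0,4.5,-11.5,0,0],
)

```text
clock: 4.93
eef_pos: [560.6, -37.9, 149.3]
tool_rot: [-3.138, -0.0, 1.483]
force: [0.4, 0.7, -4.1]
width: 23.1
gripper_force: 59.7
```

Emit:
arm_command(
  series=[0,1.1,-2.8,0,0,0,2.2,-5.6,0,0,0,3.4,-8.6,0,0,0,4.2,-10.8,0,0,0,4.5,-11.5,0,0],
)

```text
clock: 5.35
eef_pos: [446.6, 17.7, 149.8]
tool_rot: [-3.134, 0.001, 1.486]
force: [-0.8, 0.1, -4.1]
width: 23.1
gripper_force: 59.9
```

Emit:
arm_command(
  series=[0,0,0,0,0,0,0,0,1,0,0,0,0,2.2,0,0,0,0,3.4,0,0,0,0,4.2,0],
)

```text
clock: 5.77
eef_pos: [453.6, 15.9, 107.7]
tool_rot: [-3.141, 0.0, 1.482]
force: [-0.8, 0.2, -3.3]
width: 23.5
gripper_force: 59.9
```

Emit:
arm_command(
  series=[0,0,0,0.2,0,0,0,0,0.4,0,0,0,0,0.6,0,0,0,0,0.8,0,0,0,0,0.8,0],
)

```text
clock: 6.18
eef_pos: [453.0, 16.5, 101.0]
tool_rot: [3.141, -0.0, 1.483]
force: [0.0, 0.2, -4.2]
width: 23.5
gripper_force: 59.8
```

Emit:
arm_command(
  series=[0,0,0,0.1,0,0,0,0,0.2,0,0,0,0,0.3,0,0,0,0,0.4,0,0,0,0,0.5,0],
)

```text
clock: 6.6
eef_pos: [452.9, 16.6, 96.1]
tool_rot: [3.141, -0.0, 1.483]
force: [-0.5, -0.4, 2.0]
width: 23.3
gripper_force: 60.4
```

Emit:
arm_command(
  series=[0,0,0,0.1,0,0,0,0,0.2,0,0,0,0,0.3,0,0,0,0,0.3,0,0,0,0,0.3,0],
)

```text
clock: 7.02
eef_pos: [453.3, 16.6, 93.4]
tool_rot: [3.14, -0.0, 1.483]
force: [0.0, -0.6, -3.7]
width: 23.4
gripper_force: 60.0
```

Emit:
arm_command(
  series=[0,0,0,0.1,0,0,0,0,0.2,0,0,0,0,0.3,0,0,0,0,0.4,0,0,0,0,0.4,0],
)

```text
clock: 7.43
eef_pos: [453.9, 15.9, 91.0]
tool_rot: [3.139, 0.001, 1.483]
force: [-3.1, -2.8, 25.5]
width: 23.6
gripper_force: 64.1
```

Emit:
arm_command(
  series=[0,-0.16,0.12,0.1,0,0,-0.32,0.23,0.2,0,0,-0.32,0.23,0.3,0,0,-0.16,0.12,0.4,0,0,0,0,0.4,0],
)

```text
clock: 7.85
eef_pos: [455.0, 15.0, 90.0]
tool_rot: [3.135, 0.003, 1.482]
force: [-6.9, -6.1, 61.4]
width: 23.0
gripper_force: 68.5
```

Emit:
arm_command(
  series=[0,-0.16,0.12,0.1,0,0,-0.32,0.23,0.2,0,0,-0.32,0.23,0.2,0,0,-0.16,0.12,0.3,0,0,0,0,0.3,0],
)

```text
clock: 8.27
eef_pos: [456.7, 14.6, 89.3]
tool_rot: [3.13, 0.003, 1.482]
force: [-9.3, -9.5, 87.8]
width: 23.5
gripper_force: 71.6
```

Too much force, so I'm backing off. I'll look at the well again before the next press.

Emit:
arm_command(
  series=[0,0,0,-0.4,0,0,0,0,-0.8,0,0,0,0,-1.2,0,0,0,0,-4,0,0,0,0,-8,0],
)

```text
clock: 8.68
eef_pos: [449.3, 16.5, 159.7]
tool_rot: [-3.132, 0.001, 1.484]
force: [0.9, -0.1, -3.8]
width: 23.0
gripper_force: 60.4
```

Emit:
arm_command(
  series=[0,0,5,0,0,0,0,10,0,0,0,0,14,0,0,0,0,16,0,0,0,0,16,0,0],
)

```text
clock: 9.1
eef_pos: [619.4, 1.6, 160.9]
tool_rot: [3.134, -0.002, 1.481]
force: [2.3, -0.1, -4.6]
width: 23.8
gripper_force: 61.2
```

Run:
```python
from h import *
print(np.round(pose(),1))
l,w=wellmap('well1.png')
for z in (36,44,48): print(z);high(l,w,z)
for n in('scene','side'):
    im,d,m=shot(n); K=np.array(m['mtx']);c=K@(np.array(m['R'])@np.array([465.5,-.7,20])+np.array(m['t']));u,v=(c[:2]/c[2]).astype(int)
    cv2.imwrite(f'/tmp/{n}c.png',cv2.resize(im[v-34:v+34,u-44:u+44,::-1],None,fx=4.5,fy=4.5,interpolation=cv2.INTER_CUBIC))
cv2.imwrite('pics/c1.png',np.clip(np.hstack([cv2.imread('/tmp/scenec.png'),cv2.imread('/tmp/sidec.png')])*1.6,0,255))
```

```text
[619.4   1.6 160.9  84.9]
36
well frame [-60.9 -46.3] world [394.5  27.9] area 29 bbox [ 4 13] zmax 44.1
well frame [-14.  -50.2] world [415.2 -14.4] area 160 bbox [46  6] zmax 46.2
well frame [-59.4 -32.8] world [406.9  33.5] area 36 bbox [ 8 13] zmax 46.6
well frame [-14.6 -18.2] world [442.4   2.5] area 871 bbox [42 33] zmax 52.7
well frame [-19.2  18.5] world [471.5  25.2] area 886 bbox [42 30] zmax 54.1
44
well frame [-14.6 -17.8] world [442.7   2.7] area 606 bbox [33 27] zmax 52.7
well frame [-17.4  18.3] world [472.4  23.6] area 643 bbox [37 26] zmax 54.1
48
well frame [-16.4 -18.8] world [440.9   3.8] area 310 bbox [27 21] zmax 52.7
well frame [-18.1  19.2] world [472.7  24.7] area 344 bbox [28 25] zmax 54.1[ WARN:0@3.245] global loadsave.cpp:1063 imwrite_ Unsupported depth image for selected encoder is fallbacked to CV_8U.
```

View pics/c1.png

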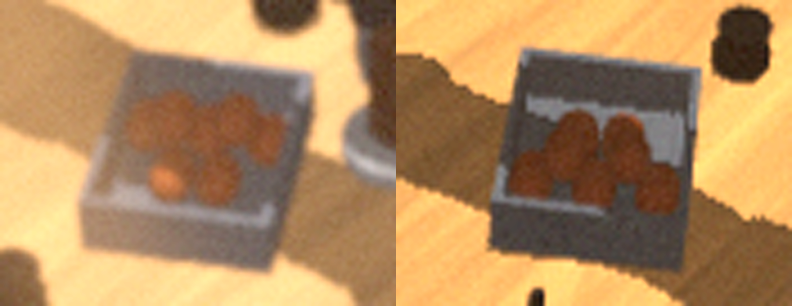

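The view shows three bottom lumps in a row across the -x side with two lumps wedged on top. They sit at well-frame (-16,-18) and (-18,+19), tops about 51 mm. Two more lie lower at +x. The outer bottom ones are jammed against the walls, so I'll nudge each top lump toward +x. I'll use the side of the foot just above the rim, then press.

```bash
cat >> h.py <<'E'
def w2(x,y): 
    return WC+np.array([[np.cos(WA),-np.sin(WA)],[np.sin(WA),np.cos(WA)]])@[x,y]
E
python3 - <<'E'
from h import *
a=w2(-74,20);b=w2(-44,20)
p=plan([(*a,160,85),(*a,86.5,85)],p=(615.3,2.6,161,85),step=120)
plan([(*b,86.5,85)],p=p,step=15)
E
```

```text
from [615.3   2.6 161.   85. ]
[2.77, -8.8, 0.05, -0.0]
[2.77, -8.8, 0.05, -0.0]
  at [444.8  73.1 160.   85. ]
[-0.0, -0.0, 7.35, -0.0]
  at [444.8  73.1  86.5  85. ]
from [444.8  73.1  86.5  85. ]
[-0.81, 0.58, -0.0, -0.0]
[-0.81, 0.59, -0.0, -0.0]
[-0.82, 0.58, -0.0, -0.0]
  at [460.1  47.3  86.5  85. ]
```

Emit:
arm_command(
  series=[0,0.3,-0.9,0,0,0,0.8,-2.5,0,0,0,1.5,-4.6,0,0,0,2.1,-6.7,0,0,0,2.77,-8.8,0,0],
)

```text
clock: 9.72
eef_pos: [523.8, 38.4, 162.1]
tool_rot: [-3.14, 0.0, 1.484]
force: [0.3, 0.3, -3.9]
width: 23.0
gripper_force: 61.3
```

Emit:
arm_command(
  series=[0,0.7,-2.1,0,0,0,1.3,-4.2,0,0,0,2,-6.3,0,0,0,2.5,-8,0,0,0,2.77,-8.8,0.05,0],
)

```text
clock: 10.13
eef_pos: [437.1, 73.8, 161.8]
tool_rot: [-3.138, 0.001, 1.486]
force: [-1.3, 0.1, -4.3]
width: 23.5
gripper_force: 61.5
```

Emit:
arm_command(
  series=[0,0,0,0.5,0,0,0,0,1.5,0,0,0,0,2.8,0,0,0,0,4.2,0,0,0,0,5,0],
)

```text
clock: 10.55
eef_pos: [442.1, 72.6, 110.3]
tool_rot: [3.142, 0.0, 1.483]
force: [0.5, 0.9, -3.5]
width: 22.9
gripper_force: 61.2
```

Emit:
arm_command(
  series=[0,0,0,0,0,0,0,0,0,0,0,0,0,0,0,0,0,0,0,0,0,0,0,0,0],
)

```text
clock: 10.97
eef_pos: [442.2, 73.2, 112.1]
tool_rot: [3.14, -0.0, 1.483]
force: [-0.2, 0.3, -3.9]
width: 23.6
gripper_force: 61.2
```

Run:
```python
from h import *
a=w2(-74,20)
plan([(*a,86.5,85)])
```

```text
from [442.2  73.2 112.1  85. ]
[0.01, 0.26, 2.56, -0.02]
  at [444.8  73.1  86.5  85. ]
```

Emit:
arm_command(
  series=[0,0,0.1,0.6,0,0,0,0.2,1.3,0,0,0,0.26,2,0,0,0,0.26,2.4,0,0,0,0.26,2.55,0],
)

```text
clock: 11.38
eef_pos: [443.6, 72.8, 84.9]
tool_rot: [-3.14, 0.001, 1.484]
force: [-0.3, -0.4, -3.8]
width: 23.3
gripper_force: 61.5
```

Emit:
arm_command(
  series=[0,0,0,0,0,0,-0.2,0.15,0,0,0,-0.4,0.3,0,0,0,-0.6,0.44,0,0,0,-0.81,0.58,0,0],
)

```text
clock: 11.8
eef_pos: [449.7, 64.0, 86.2]
tool_rot: [3.141, -0.0, 1.483]
force: [-0.5, 0.1, -4.4]
width: 23.5
gripper_force: 61.4
```

Emit:
arm_command(
  series=[0,-0.2,0.15,0,0,0,-0.4,0.3,0,0,0,-0.6,0.44,0,0,0,-0.81,0.58,0,0,0,-0.81,0.58,0,0],
)

```text
clock: 12.22
eef_pos: [454.7, 55.1, 86.0]
tool_rot: [3.141, 0.0, 1.483]
force: [0.4, 0.7, -4.5]
width: 23.0
gripper_force: 61.4
```

Emit:
arm_command(
  series=[0,-0.2,0.15,0,0,0,-0.4,0.3,0,0,0,-0.6,0.44,0,0,0,-0.81,0.58,0,0,0,-0.81,0.58,0,0],
)

```text
clock: 12.63
eef_pos: [459.8, 46.5, 86.0]
tool_rot: [3.141, 0.0, 1.483]
force: [0.3, -0.5, -2.9]
width: 23.0
gripper_force: 61.4
```

Emit:
arm_command(
  series=[0,0.4,-0.3,0,0,0,1.0,-0.7,0,0,0,1.6,-1.15,0,0,0,2.2,-1.6,0,0,0,2.43,-1.75,0,0],
)

```text
clock: 13.05
eef_pos: [442.9, 74.8, 86.0]
tool_rot: [-3.141, -0.001, 1.486]
force: [-0.4, -0.0, -4.1]
width: 23.2
gripper_force: 61.3
```

Emit:
arm_command(
  series=[0,-0.3,-0.4,0,0,0,-0.8,-1.1,0,0,0,-1.4,-1.9,0,0,0,-1.9,-2.7,0,0,0,-2.22,-3.08,0,0],
)

```text
clock: 13.47
eef_pos: [409.0, 51.9, 85.9]
tool_rot: [-3.139, 0.002, 1.482]
force: [-0.3, 0.1, -3.4]
width: 23.6
gripper_force: 61.3
```

Emit:
arm_command(
  series=[0,0,0,0,0,0,-0.2,0.15,0,0,0,-0.4,0.3,0,0,0,-0.6,0.44,0,0,0,-0.81,0.58,0,0],
)

```text
clock: 13.88
eef_pos: [417.4, 44.9, 86.0]
tool_rot: [3.141, -0.0, 1.483]
force: [0.1, 0.3, -4.0]
width: 23.5
gripper_force: 61.3
```

Emit:
arm_command(
  series=[0,-0.2,0.15,0,0,0,-0.4,0.3,0,0,0,-0.6,0.44,0,0,0,-0.81,0.58,0,0,0,-0.81,0.58,0,0],
)

```text
clock: 14.3
eef_pos: [422.0, 35.8, 86.0]
tool_rot: [3.141, 0.0, 1.483]
force: [0.8, -1.2, -3.4]
width: 23.7
gripper_force: 61.3
```

Emit:
arm_command(
  series=[0,-0.2,0.15,0,0,0,-0.4,0.3,0,0,0,-0.6,0.44,0,0,0,-0.81,0.58,0,0,0,-0.81,0.58,0,0],
)

```text
clock: 14.72
eef_pos: [427.1, 27.2, 86.0]
tool_rot: [3.141, 0.0, 1.483]
force: [-0.5, 0.1, -3.8]
width: 23.3
gripper_force: 61.4
```

Emit:
arm_command(
  series=[0,0.3,-0.2,0,0,0,1.0,-0.7,0,0,0,2,-1.4,-1,0,0,4,-3.6,-2,0,0,6,-5,-3,0],
)

```text
clock: 15.13
eef_pos: [379.5, 92.5, 116.0]
tool_rot: [-3.139, 0.001, 1.483]
force: [-0.0, 0.1, -3.7]
width: 23.2
gripper_force: 61.5
```

```bash
cat >> h.py <<'E'
def crops(fn):
    o=[]
    for n in('scene','side'):
        im,d,m=shot(n); K=np.array(m['mtx']);c=K@(np.array(m['R'])@np.array([465.5,-.7,20])+np.array(m['t']));u,v=(c[:2]/c[2]).astype(int)
        o.append(cv2.resize(im[v-34:v+34,u-44:u+44,::-1],None,fx=4.5,fy=4.5,interpolation=cv2.INTER_CUBIC))
    cv2.imwrite('pics/'+fn,cv2.convertScaleAbs(np.hstack(o),alpha=1.6))
E
python3 - <<'E'
from h import *
print(np.round(pose(),1))
l,w=wellmap()
for z in (36,44,48): print(z);high(l,w,z)
crops('c2.png')
E
```

```text
[379.5  92.5 116.   84.9]
36
well frame [  3.  -18.9] world [450.8 -12.9] area 552 bbox [30 28] zmax 52.1
well frame [60.8 -4.4] world [492.9 -55.2] area 19 bbox [ 2 16] zmax 43.3
well frame [-4. 19.] world [479.7  12.4] area 668 bbox [41 29] zmax 48.4
well frame [59.1 17.1] world [510.4 -42.7] area 42 bbox [ 5 14] zmax 42.5
44
well frame [ -2.5 -18.2] world [448.6  -7.9] area 201 bbox [19 19] zmax 52.1
well frame [-5.4 17.6] world [477.9  13. ] area 139 bbox [16 19] zmax 48.4
48
```

View pics/c2.png

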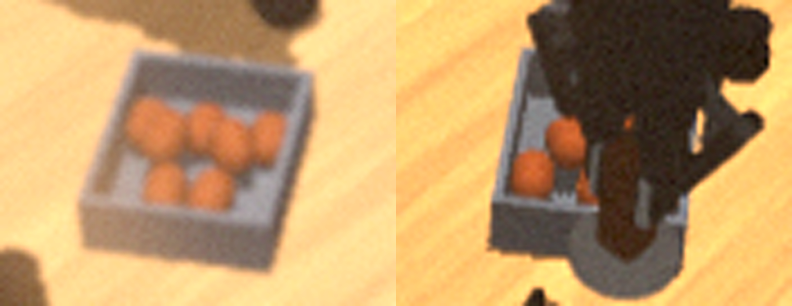

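Both top lumps moved to +x and dropped to tops of about 44-46 mm. Next I'll press there with a drag toward +x.

Run:
```python
from h import *
a=w2(-8,0)
plan([(*a,112,85),(*a,93,85)],p=(385,85.4,116,85))
```

```text
from [385.   85.4 116.   85. ]
[-7.23, 8.3, 0.4, -0.0]
  at [461.4   6.1 112.   85. ]
[0.0, 0.0, 1.9, -0.0]
  at [461.4   6.1  93.   85. ]
```

Emit:
arm_command(
  series=[0,-1,1.1,0,0,0,-2.8,3.2,0,0,0,-5,5.7,0.2,0,0,-6.6,7.6,0.4,0,0,-7.23,8.3,0.4,0],
)

```text
clock: 15.75
eef_pos: [461.6, 8.4, 111.4]
tool_rot: [3.139, 0.001, 1.477]
force: [-0.3, -0.5, -4.1]
width: 23.1
gripper_force: 61.4
```

Emit:
arm_command(
  series=[0,0,0,0,0,0,0,0,0.5,0,0,0,0,1,0,0,0,0,1.5,0,0,0,0,1.9,0],
)

```text
clock: 16.17
eef_pos: [457.4, 13.6, 92.3]
tool_rot: [-3.14, -0.0, 1.485]
force: [0.2, 0.3, -3.5]
width: 23.0
gripper_force: 61.5
```

Emit:
arm_command(
  series=[0,0,0,0.1,0,0,0,0,0.2,0,0,0,0,0.3,0,0,0,0,0.4,0,0,0,0,0.4,0],
)

```text
clock: 16.58
eef_pos: [458.7, 12.7, 89.0]
tool_rot: [3.141, -0.0, 1.484]
force: [0.1, -0.7, -3.9]
width: 23.2
gripper_force: 61.4
```

Emit:
arm_command(
  series=[0,-0.1,0.07,0.1,0,0,-0.2,0.14,0.2,0,0,-0.3,0.21,0.2,0,0,-0.4,0.28,0.2,0,0,-0.4,0.28,0.2,0],
)

```text
clock: 17.0
eef_pos: [461.1, 8.0, 87.0]
tool_rot: [3.142, 0.0, 1.483]
force: [-0.0, -0.0, -3.3]
width: 23.1
gripper_force: 61.5
```

Emit:
arm_command(
  series=[0,0,0,0.1,0,0,0,0,0.2,0,0,-0.1,0.07,0.3,0,0,-0.2,0.14,0.3,0,0,-0.3,0.21,0.3,0],
)

```text
clock: 17.42
eef_pos: [462.8, 5.2, 83.9]
tool_rot: [-3.141, 0.0, 1.484]
force: [-0.4, 0.2, -3.4]
width: 23.4
gripper_force: 61.5
```

Emit:
arm_command(
  series=[0,-0.1,0.07,0.1,0,0,-0.2,0.14,0.2,0,0,-0.3,0.21,0.2,0,0,-0.3,0.21,0.2,0,0,-0.3,0.21,0.2,0],
)

```text
clock: 17.83
eef_pos: [465.2, 2.1, 82.3]
tool_rot: [3.14, -0.0, 1.483]
force: [0.4, 0.6, 1.1]
width: 23.2
gripper_force: 62.2
```

Emit:
arm_command(
  series=[0,0,0,0.1,0,0,-0.1,0.07,0.2,0,0,-0.2,0.14,0.2,0,0,-0.3,0.21,0.2,0,0,-0.4,0.28,0.2,0],
)

```text
clock: 18.25
eef_pos: [470.1, -0.6, 81.9]
tool_rot: [3.135, -0.002, 1.485]
force: [0.3, 2.6, 16.8]
width: 23.6
gripper_force: 64.1
```

Emit:
arm_command(
  series=[0,-0.1,0.07,0.1,0,0,-0.2,0.14,0.1,0,0,-0.3,0.21,0.1,0,0,-0.4,0.28,0.1,0,0,-0.4,0.28,0.1,0],
)

```text
clock: 18.67
eef_pos: [474.7, -4.7, 81.9]
tool_rot: [3.131, -0.003, 1.485]
force: [1.8, 2.6, 22.5]
width: 23.1
gripper_force: 64.9
```

Emit:
arm_command(
  series=[0,0.2,0.3,0,0,0,0.3,0.5,0,0,0,0,0,0,0,0,-0.3,-0.5,0,0,0,-0.3,-0.5,0,0],
)

```text
clock: 19.08
eef_pos: [469.8, -7.4, 82.4]
tool_rot: [3.129, -0.003, 1.485]
force: [2.7, 3.1, 27.0]
width: 23.7
gripper_force: 65.7
```

Emit:
arm_command(
  series=[0,0.3,0.5,0,0,0,0.6,1,0,0,0,0.3,0.5,0,0,0,0,0.7,0,0,0,0,0.7,0,0],
)

```text
clock: 19.5
eef_pos: [476.8, -8.3, 81.9]
tool_rot: [3.13, -0.003, 1.484]
force: [3.1, 2.9, 22.7]
width: 23.4
gripper_force: 64.8
```

Emit:
arm_command(
  series=[0,0.3,-0.2,0,0,0,0.6,-0.4,0,0,0,0.9,-0.6,0,0,0,1.2,-0.9,0,0,0,1.2,-0.9,0,0],
)

```text
clock: 19.92
eef_pos: [466.4, 5.5, 81.1]
tool_rot: [3.134, -0.003, 1.485]
force: [0.4, 4.2, 18.0]
width: 23.4
gripper_force: 64.1
```

Emit:
arm_command(
  series=[0,0,0,-0.5,0,0,0,0,-1.5,0,0,0,0,-3.5,0,0,0,0,-6,0,0,0,0,-7,0],
)

```text
clock: 20.33
eef_pos: [463.5, 3.0, 150.8]
tool_rot: [3.141, 0.0, 1.483]
force: [1.3, -0.2, -3.7]
width: 23.7
gripper_force: 61.6
```

Emit:
arm_command(
  series=[0,0,3,0,0,0,0,7,0,0,0,0,11,0,0,0,0,14,0,0,0,0,15,0,0],
)

```text
clock: 20.75
eef_pos: [617.3, -11.2, 148.5]
tool_rot: [3.138, -0.0, 1.482]
force: [1.7, 0.3, -3.6]
width: 23.5
gripper_force: 61.6
```

Run:
```python
from h import *
l,w=wellmap()
for z in (34,38,44): print(z);high(l,w,z)
crops('c3.png')
print(np.round(pose(),1))
```

```text
34
well frame [-61.2 -48.6] world [392.4  27. ] area 16 bbox [ 5 10] zmax 41.7
well frame [-42.6 -51.4] world [399.5   9.6] area 16 bbox [11  2] zmax 42.1
well frame [ -2.  -50.2] world [421.4 -24.7] area 137 bbox [38  6] zmax 45.0
well frame [ 25.2 -50.2] world [435.3 -48.1] area 34 bbox [11  5] zmax 43.1
well frame [-19.9 -36.7] world [423.8  -2.4] area 39 bbox [13  9] zmax 35.8
well frame [ 2.2 -9. ] world [458.9  -7.2] area 321 bbox [23 24] zmax 41.3
well frame [-27.1  -9.6] world [443.4  17.6] area 24 bbox [5 9] zmax 35.6
well frame [58.3 -2.1] world [493.6 -51.9] area 22 bbox [5 9] zmax 40.5
well frame [-11.2  11.3] world [469.5  14.8] area 155 bbox [17 18] zmax 40.0
well frame [59.1 19.7] world [512.7 -41.3] area 18 bbox [5 9] zmax 42.6
well frame [35.3 22.6] world [503.  -19.4] area 38 bbox [14  9] zmax 35.4
well frame [24.2 26.7] world [500.8  -7.8] area 17 bbox [5 5] zmax 34.7
well frame [-28.1  38.7] world [484.3  43.3] area 17 bbox [6 6] zmax 35.3
well frame [-19.9  40.2] world [489.9  37. ] area 24 bbox [6 6] zmax 35.2
38
well frame [-61.2 -48.6] world [392.4  27. ] area 16 bbox [ 5 10] zmax 41.7
well frame [  2.2 -50.6] world [423.2 -28.5] area 87 bbox [28  5] zmax 45.0
well frame [ 24.9 -50.3] world [435.1 -47.9] area 32 bbox [10  5] zmax 43.1
well frame [ 5.5 -8.6] world [460.9  -9.8] area 48 bbox [ 9 10] zmax 41.3
well frame [59.1 19.7] world [512.7 -41.3] area 18 bbox [5 9] zmax 42.6
44
[610.6 -10.2 147.8  85. ]
```

View pics/c3.png

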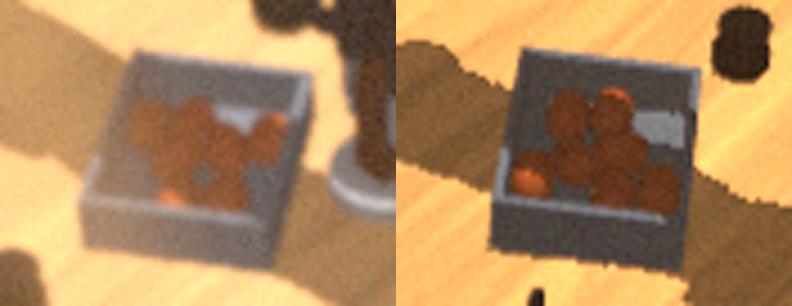

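Nearly level: the remaining high spots are tops of about 40 mm at well-frame (3,-9) and (-11,11). I'll press again for margin.

Run:
```python
from h import *
print(np.round(pose(),1))
a=w2(-4,-2)
plan([(*a,147,85),(*a,86,85)],p=(613,-10.4,148,85))
```

```text
[610.6 -10.2 147.8  85. ]
from [613.  -10.4 148.   85. ]
[-0.11, -15.17, 0.1, -0.0]
  at [461.8   1.7 147.   85. ]
[-0.0, -0.0, 6.1, -0.0]
  at [461.8   1.7  86.   85. ]
```

Emit:
arm_command(
  series=[0,0,-3,0,0,0,0,-7,0,0,0,0,-11,0,0,0,0,-14,0,0,0,-0.11,-15.17,0,0],
)

```text
clock: 21.37
eef_pos: [452.8, 2.1, 148.7]
tool_rot: [-3.132, 0.003, 1.485]
force: [-0.7, -0.1, -3.6]
width: 22.9
gripper_force: 61.8
```

Emit:
arm_command(
  series=[0,0,0,0.3,0,0,0,0,1.2,0,0,0,0,2.8,0,0,0,0,4.4,0,0,0,0,5.4,0],
)

```text
clock: 21.78
eef_pos: [462.0, 2.2, 93.4]
tool_rot: [-3.141, -0.0, 1.483]
force: [-0.9, -0.3, -3.3]
width: 23.2
gripper_force: 61.5
```

Emit:
arm_command(
  series=[0,0,0,0.2,0,0,0,0,0.4,0,0,0,0,0.6,0,0,0,0,0.8,0,0,0,0,0.9,0],
)

```text
clock: 22.2
eef_pos: [462.1, 2.3, 86.2]
tool_rot: [3.141, -0.0, 1.483]
force: [-0.1, 0.2, -4.3]
width: 23.1
gripper_force: 61.5
```

Emit:
arm_command(
  series=[0,0,0,0.1,0,0,0,0,0.2,0,0,0,0,0.3,0,0,0,0,0.3,0,0,0,0,0.3,0],
)

```text
clock: 22.62
eef_pos: [461.6, 2.2, 83.1]
tool_rot: [3.141, -0.0, 1.483]
force: [-0.6, 0.2, -3.9]
width: 23.3
gripper_force: 61.5
```

Emit:
arm_command(
  series=[0,0,0,0.1,0,0,0,0,0.2,0,0,0,0,0.3,0,0,0,0,0.3,0,0,0,0,0.3,0],
)

```text
clock: 23.03
eef_pos: [461.5, 2.3, 79.9]
tool_rot: [-3.141, 0.0, 1.483]
force: [0.4, -0.2, -3.4]
width: 23.5
gripper_force: 61.5
```

Emit:
arm_command(
  series=[0,-0.2,0.15,0.1,0,0,-0.4,0.3,0.1,0,0,-0.2,0.15,0.1,0,0,0,0,0.1,0,0,0,0,0.1,0],
)

```text
clock: 23.45
eef_pos: [461.1, 2.8, 79.1]
tool_rot: [-3.141, -0.0, 1.484]
force: [0.9, 1.8, 0.7]
width: 23.3
gripper_force: 62.0
```

Emit:
arm_command(
  series=[0,0.15,0.2,0.1,0,0,0.3,0.4,0.2,0,0,0,0,0.2,0,0,-0.3,-0.4,0.2,0,0,0,0,0.2,0],
)

```text
clock: 23.87
eef_pos: [457.9, 0.4, 76.5]
tool_rot: [-3.136, 0.003, 1.482]
force: [-1.4, -0.8, -2.6]
width: 24.0
gripper_force: 61.8
```

Emit:
arm_command(
  series=[0,-0.2,0.15,0.1,0,0,-0.4,0.3,0.1,0,0,-0.6,0.45,0.1,0,0,-0.4,0.3,0.1,0,0,-0.2,0.15,0.1,0],
)

```text
clock: 24.28
eef_pos: [463.1, 0.5, 76.5]
tool_rot: [3.141, -0.0, 1.484]
force: [-1.3, -0.3, -0.8]
width: 23.5
gripper_force: 62.3
```

Emit:
arm_command(
  series=[0,0.15,0.2,0.1,0,0,0.3,0.4,0.2,0,0,0,0,0.2,0,0,-0.3,-0.4,0.2,0,0,0,0,0.2,0],
)

```text
clock: 24.7
eef_pos: [463.6, 0.6, 75.1]
tool_rot: [3.139, -0.001, 1.484]
force: [-2.5, 0.5, 7.2]
width: 23.3
gripper_force: 63.0
```

Emit:
arm_command(
  series=[0,-0.2,0.15,0.1,0,0,-0.4,0.3,0.1,0,0,-0.4,0.3,0.1,0,0,-0.2,0.15,0.1,0,0,0,0,0.1,0],
)

```text
clock: 25.12
eef_pos: [464.7, 1.0, 74.2]
tool_rot: [3.138, -0.001, 1.484]
force: [-0.3, -1.2, 10.9]
width: 23.6
gripper_force: 63.5
```

Emit:
arm_command(
  series=[0,0,0,0,0,0,0,0,-1.5,0,0,0,0,-3.5,0,0,0,0,-6,0,0,0,0,-7,0],
)

```text
clock: 25.53
eef_pos: [464.4, 0.1, 145.0]
tool_rot: [3.138, -0.001, 1.483]
force: [0.5, -0.2, -4.5]
width: 23.6
gripper_force: 61.9
```

Emit:
arm_command(
  series=[0,0,3,0,0,0,0,7,0,0,0,0,11,0,0,0,0,14,0,0,0,0,15,0,0],
)

```text
clock: 25.95
eef_pos: [618.2, -14.0, 142.8]
tool_rot: [3.135, -0.001, 1.482]
force: [0.7, 0.8, -3.5]
width: 23.2
gripper_force: 61.7
```

Run:
```python
from h import *
l,w=wellmap()
k=(np.abs(l[:,0])<55)&(np.abs(l[:,1])<46); print(np.percentile(w[k,2],[50,90,99,100]).round(1))
for z in (34,36): print(z);high(l[k],w[k],z)
im,d,m=shot('scene');c=cloud(d,m).reshape(-1,3)
print(np.round(pose(),1)); t=sel(c,(540,700),(-80,60),(60,130)); 
col=im.reshape(-1,3).astype(float); pd=(c[:,0]>600)&(c[:,0]<730)&(c[:,1]>20)&(c[:,1]<150)&(np.abs(c[:,2]-3)<5)&(col[:,0]<1.15*col[:,2]+8);print('pad',rect(c[pd]))
f=[p for p in [sel(c,(540,700),(-80,60),(z,z+4)) for z in range(60,130,4)]]
print([(60+4*i,len(p),rect(p)[1].tolist() if len(p)>5 else '',rect(p)[0].tolist() if len(p)>5 else '') for i,p in enumerate(f)])
```

```text
[27.6 32.2 35.  37.7]
34
well frame [  5.1 -15.3] world [455. -13.] area 69 bbox [13 17] zmax 36.7
well frame [-25.6  -9.8] world [444.   16.2] area 16 bbox [6 5] zmax 36.2
well frame [36.2 -2.7] world [481.7 -33.2] area 29 bbox [ 4 11] zmax 35.4
well frame [43.3 -3.4] world [484.7 -39.6] area 18 bbox [4 8] zmax 35.6
well frame [ 4.9 -1.3] world [466.9  -5.6] area 16 bbox [5 4] zmax 37.1
well frame [-4.5 16. ] world [476.9  11.4] area 18 bbox [6 3] zmax 37.7
well frame [-20.5  35. ] world [485.1  34.8] area 31 bbox [ 8 11] zmax 36.9
36
[612.1 -13.3 141.8  85. ]
pad (array([669.1,  89.3]), array([100.8,  96.8]), -78.9)
[(60, 0, '', ''), (64, 0, '', ''), (68, 0, '', ''), (72, 0, '', ''), (76, 0, '', ''), (80, 0, '', ''), (84, 0, '', ''), (88, 0, '', ''), (92, 0, '', ''), (96, 0, '', ''), (100, 18, [57.3, 21.6], [627.5, -24.5]), (104, 30, [52.1, 15.7], [629.3, -28.0]), (108, 107, [59.0, 49.4], [618.0, -16.7]), (112, 138, [57.9, 51.1], [617.9, -15.6]), (116, 20, [25.6, 24.9], [622.8, -15.6]), (120, 13, [23.9, 10.4], [619.1, -20.5]), (124, 17, [28.3, 13.9], [621.4, -18.2]), (128, 14, [28.2, 12.6], [621.4, -18.3])]
```

All lumps are level now, with tops at about 32-37 mm. Next I'll park the tamper on the pad.

Run:
```python
from h import *
print(np.round(pose(),1))
plan([(669.5,89,140,85),(669.5,89,52,85)],p=(614,-13.8,141,85))
```

```text
[612.1 -13.3 141.8  85. ]
from [614.  -13.8 141.   85. ]
[10.72, 4.63, 0.1, -0.0]
  at [669.5  89.  140.   85. ]
[0.0, 0.0, 8.8, -0.0]
  at [669.5  89.   52.   85. ]
```

Emit:
arm_command(
  series=[0,1.5,0.7,0,0,0,4.5,2,0,0,0,7.8,3.4,0,0,0,9.9,4.3,0,0,0,10.72,4.63,0,0],
)

```text
clock: 26.52
eef_pos: [667.3, 96.0, 142.8]
tool_rot: [-3.141, -0.004, 1.489]
force: [0.1, 0.2, -4.9]
width: 23.4
gripper_force: 61.8
```

Emit:
arm_command(
  series=[0,0,0,0.5,0,0,0,0,2,0,0,0,0,4,0,0,0,0,6.5,0,0,0,0,7.8,0],
)

```text
clock: 26.93
eef_pos: [664.3, 86.6, 61.8]
tool_rot: [-3.136, 0.004, 1.482]
force: [-1.2, -0.4, -4.3]
width: 23.5
gripper_force: 61.6
```

Emit:
arm_command(
  series=[0,0,0,0.3,0,0,0,0,0.6,0,0,0,0,0.8,0,0,0,0,0.9,0,0,0,0,0.9,0],
)

```text
clock: 27.35
eef_pos: [668.4, 89.8, 57.0]
tool_rot: [3.14, -0.0, 1.483]
force: [0.1, -0.4, -3.2]
width: 23.5
gripper_force: 61.6
```

Run:
```python
from h import *
print(np.round(pose(),1))
plan([(669.5,89,47,85)])
```

```text
[668.4  89.8  57.   85. ]
from [668.4  89.8  57.   85. ]
[-0.07, 0.12, 1.0, -0.01]
  at [669.5  89.   47.   85. ]
```

Emit:
arm_command(
  series=[0,0,0,0.3,0,0,0,0,0.6,0,0,0,0,0.9,0,0,0,0,1,0,0,0,0,1.05,0],
)

```text
clock: 27.77
eef_pos: [667.6, 89.9, 45.8]
tool_rot: [-3.141, 0.0, 1.483]
force: [-2.5, 0.0, 3.8]
width: 23.3
gripper_force: 62.5
```

Emit:
arm_command(
  series=[0,0,0,0.05,0,0,0,0,0.1,0,0,0,0,0.15,0,0,0,0,0.15,0,0,0,0,0.15,0],
)

```text
clock: 28.18
eef_pos: [667.6, 89.9, 45.8]
tool_rot: [3.142, 0.0, 1.483]
force: [-5.1, -0.6, 10.0]
width: 23.5
gripper_force: 63.6
```

Contact felt. I'll release, hold, then rise straight up.

Emit:
arm_command(
  series=[30,0,0,-0.1,0,45,0,0,-0.1,0,60,0,0,-0.1,0,80,0,0,-0.1,0,100,0,0,-0.1,0],
)

```text
clock: 28.6
eef_pos: [667.9, 89.8, 44.9]
tool_rot: [3.141, -0.0, 1.483]
force: [-0.7, 0.3, 0.1]
width: 72.8
gripper_force: 0.0
```

Emit:
arm_command(
  series=[100,0,0,0,0,100,0,0,0,0,100,0,0,0,0,100,0,0,0,0,100,0,0,0,0],
)

```text
clock: 29.02
eef_pos: [667.8, 89.8, 45.0]
tool_rot: [3.142, -0.0, 1.483]
force: [-0.7, 0.3, 0.3]
width: 85.3
gripper_force: 0.0
```

Emit:
arm_command(
  series=[100,0,0,-1,0,100,0,0,-3.5,0,100,0,0,-7,0,100,0,0,-10.5,0,100,0,0,-14,0],
)

```text
clock: 29.43
eef_pos: [667.5, 89.8, 187.2]
tool_rot: [3.142, -0.0, 1.484]
force: [0.6, -0.0, 0.9]
width: 85.4
gripper_force: 0.0
```

Emit:
arm_command(
  series=[100,0.5,-1.5,-0.7,0,100,2,-5,-1.5,0,100,4.5,-9,-2,0,100,7,-12,-2,0,100,8,-13.5,-2,0],
)

```text
clock: 29.85
eef_pos: [536.4, 185.6, 206.7]
tool_rot: [-3.141, -0.003, 1.488]
force: [0.0, 1.1, 0.2]
width: 85.2
gripper_force: 0.0
```

```bash
cat > chk.py <<'E'
from h import *
def tamper(views=('scene','side')):
    for n in views:
        im,d,m=shot(n);w=cloud(d,m).reshape(-1,3)
        t=sel(w,(560,780),(-150,180),(81,92));f=sel(w,(600,760),(0,180),(11,19))
        print(n,'top',rect(t) if len(t)>5 else '', t[:,2].mean() if len(t) else'','foot',rect(f) if len(f)>5 else '')
E
python3 - <<'E'
from chk import *
print(np.round(pose(),1));tamper()
l,w=wellmap()
k=(np.abs(l[:,0])<55)&(np.abs(l[:,1])<46); print(np.percentile(w[k,2],[50,90,99,100]).round(1))
E
```

```text
[536.4 185.6 206.7  85.3]
scene top (array([701.6,  69.4]), array([25.2, 24.3]), 89.6) 87.16494466518175 foot (array([718.5,  66.3]), array([97.4, 59.4]), -13.4)
side top (array([694. ,  71.2]), array([22.6, 12.6]), -85.4) 85.3902130308232 foot (array([714.6,  71.5]), array([89.1, 59.6]), 1.8)
[27.5 32.3 34.9 37. ]
```

The tamper has been knocked to about (698, 70). I'll go back over it, let the arm settle, and measure.

Emit:
arm_command(
  series=[100,-0.5,1.5,0,0,100,-3,5,0,0,100,-6,9.5,0,0,100,-9,14,0,0,100,-10.3,15.7,0,0],
)

```text
clock: 30.47
eef_pos: [685.6, 65.0, 205.3]
tool_rot: [3.14, 0.001, 1.481]
force: [2.0, 1.3, 0.1]
width: 85.6
gripper_force: 0.0
```

Emit:
arm_command(
  series=[100,0,0,0,0,100,0,0,0,0,100,0,0,0,0,100,0,0,0,0,100,0,0,0,0],
)

```text
clock: 30.88
eef_pos: [682.6, 69.9, 205.3]
tool_rot: [-3.141, -0.0, 1.485]
force: [-0.3, 0.5, 0.6]
width: 85.1
gripper_force: 0.0
```

Emit:
arm_command(
  series=[100,0,0,0,0,100,0,0,0,0,100,0,0,0,0,100,0,0,0,0,100,0,0,0,0],
)

```text
clock: 31.3
eef_pos: [683.1, 69.0, 205.1]
tool_rot: [3.141, 0.0, 1.484]
force: [0.1, 0.4, -0.2]
width: 85.1
gripper_force: 0.0
```

Run:
```python
from chk import *
im,d,m=shot('wrist','w2.png');w=cloud(d,m).reshape(-1,3)
print(np.round(pose(),1),monitor.read_state()['qd'].round(3))
for z in [(82,92),(11,20)]:
    p=sel(w,(620,770),(20,140),z);print(len(p),*rect(p),np.median(p[:,2]))
c=im.reshape(-1,3).astype(float);k=(w[:,0]>600)&(w[:,0]<750)&(w[:,1]>10)&(w[:,1]<160)&(np.abs(w[:,2]-3)<5)&(c[:,0]<1.15*c[:,2]+8);print('pad',rect(w[k]))
im,d,m=shot('scene');w=cloud(d,m).reshape(-1,3)
t=sel(w,(620,770),(20,140),(82,92));print('scene',rect(t) if len(t)>5 else len(t))
```

```text
[683.2  68.9 205.1  85. ] [ 0.     0.002 -0.001  0.    -0.002 -0.001 -0.001]
785 [698.3  68. ] [24. 24.] -4.7 87.29328075056067
3015 [723.1  61.7] [110.8  57.9] -14.7 16.625631227483492
pad (array([676.9,  89.6]), array([120.3,  99. ]), 10.4)
scene (array([700.7,  70. ]), array([25.7, 24.5]), 87.0)
```

View pics/w2.png

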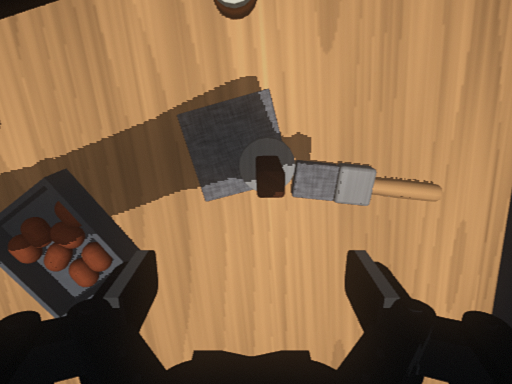

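The tamper stands at (699, 69) with the handle at pixel (270,175), next to the brush head and still upright. I'll re-grip it and move it to the pad centre.

Emit:
arm_command(
  series=[100,0.07,0.5,2,0,100,0.15,1.2,5,0,100,0.19,1.59,7,0,100,0.19,1.59,7,0,100,0.19,1.59,8,0],
)

```text
clock: 31.82
eef_pos: [699.9, 69.5, 125.8]
tool_rot: [3.14, -0.001, 1.483]
force: [0.3, -0.3, 1.1]
width: 85.5
gripper_force: 0.0
```

Emit:
arm_command(
  series=[100,0,0,2,0,100,0,0,4,0,100,0,0,6,0,100,0,0,7.5,0,100,0,0,7.85,0],
)

```text
clock: 32.23
eef_pos: [697.9, 69.1, 44.7]
tool_rot: [-3.139, 0.001, 1.484]
force: [-1.1, -0.1, 0.5]
width: 85.3
gripper_force: 0.0
```

Emit:
arm_command(
  series=[60,0,0,0,0,35,0,0,0,0,10,0,0,0,0,0,0,0,0,0,0,0,0,0,0],
)

```text
clock: 32.65
eef_pos: [699.9, 69.4, 47.7]
tool_rot: [3.14, -0.0, 1.483]
force: [-0.4, -0.5, 0.3]
width: 25.4
gripper_force: 0.0
```

Emit:
arm_command(
  series=[0,0,0,0,0,0,0,0,0,0,0,0,0,0,0,0,0,0,0,0,0,0,0,0,0],
)

```text
clock: 33.07
eef_pos: [700.2, 69.4, 47.8]
tool_rot: [3.139, -0.0, 1.483]
force: [0.3, -0.6, 6.6]
width: 23.2
gripper_force: 60.7
```

Emit:
arm_command(
  series=[0,0,0,-0.5,0,0,0,0,-1.5,0,0,0,0,-2.5,0,0,0,0,-3,0,0,0,0,-3,0],
)

```text
clock: 33.48
eef_pos: [700.3, 69.5, 78.5]
tool_rot: [3.139, -0.001, 1.483]
force: [0.8, -0.3, -3.5]
width: 23.1
gripper_force: 59.7
```

Run:
```python
from h import *
print(np.round(pose(),1))
plan([(669.5,89,75,85)])
```

```text
[700.3  69.5  78.5  85. ]
from [700.3  69.5  78.5  85. ]
[1.67, -3.24, 0.35, -0.01]
  at [669.5  89.   75.   85. ]
```

Emit:
arm_command(
  series=[0,0.3,-0.5,0,0,0,0.8,-1.5,0,0,0,1.3,-2.5,0,0,0,1.6,-3.1,0,0,0,1.67,-3.24,0,0],
)

```text
clock: 33.9
eef_pos: [666.4, 90.3, 76.1]
tool_rot: [-3.139, -0.0, 1.485]
force: [-1.3, -0.3, -3.2]
width: 23.5
gripper_force: 59.6
```

Emit:
arm_command(
  series=[0,0,0,0.5,0,0,0,0,1.2,0,0,0,0,2,0,0,0,0,2.6,0,0,0,0,2.6,0],
)

```text
clock: 34.32
eef_pos: [667.7, 87.9, 48.5]
tool_rot: [-3.139, 0.001, 1.483]
force: [0.1, 0.4, -4.2]
width: 23.4
gripper_force: 59.6
```

Emit:
arm_command(
  series=[0,0,0,0.1,0,0,0,0,0.3,0,0,0,0,0.45,0,0,0,0,0.55,0,0,0,0,0.6,0],
)

```text
clock: 34.73
eef_pos: [668.7, 88.7, 47.8]
tool_rot: [3.141, 0.001, 1.483]
force: [-7.9, -2.8, 19.0]
width: 23.1
gripper_force: 62.4
```

Down. I'll release and retreat straight up, then check again from off to the side.

Emit:
arm_command(
  series=[20,0,0,-0.2,0,35,0,0,-0.2,0,55,0,0,-0.2,0,80,0,0,-0.2,0,100,0,0,-0.2,0],
)

```text
clock: 35.15
eef_pos: [668.6, 88.8, 46.5]
tool_rot: [3.141, -0.0, 1.483]
force: [0.3, 0.0, 0.3]
width: 64.9
gripper_force: 0.0
```

Emit:
arm_command(
  series=[100,0,0,0,0,100,0,0,0,0,100,0,0,0,0,100,0,0,0,0,100,0,0,0,0],
)

```text
clock: 35.57
eef_pos: [668.4, 88.8, 46.5]
tool_rot: [-3.142, -0.0, 1.484]
force: [-0.6, 0.1, 0.4]
width: 85.2
gripper_force: 0.0
```

Emit:
arm_command(
  series=[100,0,0,-1,0,100,0,0,-3.5,0,100,0,0,-7,0,100,0,0,-10.5,0,100,0,0,-14,0],
)

```text
clock: 35.98
eef_pos: [668.1, 88.8, 188.7]
tool_rot: [-3.142, -0.0, 1.484]
force: [1.3, -0.3, 0.6]
width: 85.6
gripper_force: 0.0
```

Emit:
arm_command(
  series=[40,0.5,-1.5,-0.7,0,40,2,-5,-1.5,0,40,4.5,-9,-2,0,40,7,-12,-2,0,40,8,-13.5,-2,0],
)

```text
clock: 36.4
eef_pos: [537.0, 184.6, 208.2]
tool_rot: [-3.141, -0.003, 1.488]
force: [-1.0, 0.8, -0.1]
width: 34.2
gripper_force: 0.0
```

Emit:
arm_command(
  series=[40,2,-0.5,0,-2,40,4,-1.5,0,-4,40,6.5,-3,0,-8,40,8.5,-4,0,-12,40,9.2,-4.5,0,-14,40,9.2,-4.5,0,-14],
)

```text
invalid input at $.series: expected 5 rows
```

Run:
```python
from chk import *
tamper()
print(np.round(pose(),1))
plan([(475,285,205,102)])
```

```text
scene top (array([670.1,  90. ]), array([25.1, 24.6]), 75.8) 86.98415934997921 foot (array([701.9,  67.2]), array([136.5,  58.3]), -33.7)
side top (array([667.3,  98.1]), array([27.6, 12.2]), 17.3) 84.95722963863693 foot (array([704.7,  78.4]), array([134.1,  58.3]), -19.3)
[537.3 184.7 208.   85.4]
from [537.3 184.7 208.   85.4]
[9.51, -7.01, 0.3, -16.56]
  at [475. 285. 205. 102.]
```

Emit:
arm_command(
  series=[40,1.2,-0.9,0,-2,40,4,-3,0,-6,40,7,-5.2,0,-11,40,9,-6.6,0.2,-15,40,9.51,-7.01,0.3,-16.5],
)

```text
clock: 36.92
eef_pos: [477.0, 286.2, 204.0]
tool_rot: [3.141, -0.004, 1.781]
force: [0.0, 0.8, -0.1]
width: 34.1
gripper_force: 0.0
```

Emit:
arm_command(
  series=[40,0,0,0,0,40,0,0,0,0,40,0,0,0,0,40,0,0,0,0,40,0,0,0,0],
)

```text
clock: 37.33
eef_pos: [480.3, 279.6, 203.5]
tool_rot: [3.141, 0.001, 1.768]
force: [-0.0, 0.2, -0.4]
width: 34.3
gripper_force: 0.0
```

Emit:
arm_command(
  series=[30,0,0,0,0,30,0,0,0,0,30,0,0,0,0,30,0,0,0,0,30,0,0,0,0],
)

```text
clock: 37.75
eef_pos: [479.4, 281.1, 203.6]
tool_rot: [3.141, -0.0, 1.771]
force: [-0.3, -1.1, -0.1]
width: 25.5
gripper_force: 0.0
```

Run:
```python
from chk import *
im,d,m=shot('wrist','w3.png');w=cloud(d,m).reshape(-1,3);s=monitor.read_state()
print(np.round(pose(),1),s['qd'].round(3),s['width'])
A=np.radians(10.6);ax=np.array([np.cos(A),np.sin(A)])
p=sel(w,(330,620),(200,380),(88,106)); u=(p[:,:2]-[473,285.5])@ax; o=np.argsort(u);p=p[o];u=u[o]
for g in np.split(p,np.where(np.diff(u)>12)[0]+1):
    if len(g)>20: print('plate',len(g),*rect(g),np.median(g[:,2]).round(1))
c=sel(w,(330,620),(200,380),(36,48));print('case',rect(c))
tamper(('scene',))
```

```text
[479.3 281.1 203.5 101.5] [-0.003 -0.001  0.    -0.002  0.001  0.001  0.002] 25.51862928488372
plate 1347 [379.2 261.8] [69.6 11.1] -75.5 98.5
plate 1215 [424.8 273.8] [70.2 10.5] -78.6 98.5
plate 1095 [468.1 289.6] [69.5 10. ] -76.6 98.5
plate 1190 [519.  291.9] [70.2 10.4] -83.6 98.4
plate 1285 [559.2 297.2] [70.  10.8] -78.1 98.3
case (array([470. , 283.5]), array([236.2,  96.2]), 10.5)
scene top (array([669.7,  89.5]), array([24.7, 24.6]), -6.9) 87.09151801533596 foot (array([703.8,  68.4]), array([134. ,  58.3]), -31.7)
```

View pics/w3.png

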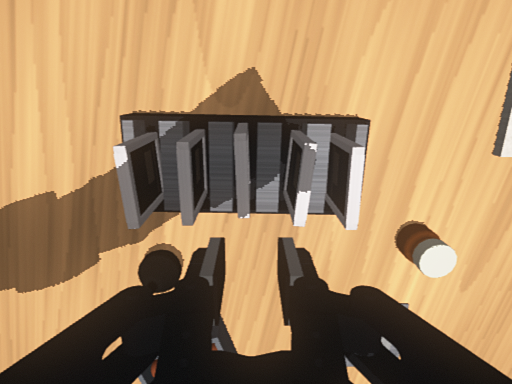

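Five plates, each with top at 98 mm, gripping yaw 96 to 105 degrees. I'll start with the far one at (560, 298).

Run:
```python
from h import *
plan([(560.4,298.4,203,102.1),(560.4,298.4,120,102.1),(560.4,298.4,62,102.1)])
C=np.array([450.5,-279.3]);u=np.array([.994,-.110])
for s in(-92,-46,0,46,92): print(s,(C+s*u).round(1))
```

```text
from [479.3 281.1 203.5 101.5]
[0.08, 8.29, 0.05, -0.6]
  at [560.4 298.4 203.  102.1]
[-0.0, 0.0, 8.3, -0.0]
  at [560.4 298.4 120.  102.1]
[-0.0, 0.0, 5.8, -0.0]
  at [560.4 298.4  62.  102.1]
-92 [ 359.1 -269.2]
-46 [ 404.8 -274.2]
0 [ 450.5 -279.3]
46 [ 496.2 -284.4]
92 [ 541.9 -289.4]
```

Emit:
arm_command(
  series=[30,0,1,0,-0.1,30,0.05,3.3,0,-0.2,30,0.08,6,0,-0.4,30,0.08,7.8,0,-0.6,30,0.08,8.29,0,-0.6],
)

```text
clock: 38.27
eef_pos: [563.5, 298.4, 203.3]
tool_rot: [3.139, -0.0, 1.78]
force: [0.4, -0.5, -0.9]
width: 25.4
gripper_force: 0.0
```

Emit:
arm_command(
  series=[30,0,0,0,0,30,0,0,1.5,0,30,0,0,4,0,30,0,0,6.5,0,30,0,0,8,0],
)

```text
clock: 38.68
eef_pos: [557.6, 297.5, 121.4]
tool_rot: [-3.138, 0.001, 1.783]
force: [-0.9, -0.4, 0.2]
width: 25.7
gripper_force: 0.0
```

Emit:
arm_command(
  series=[30,0,0,0,0,30,0,0,0,0,30,0,0,0,0,30,0,0,0,0,30,0,0,0,0],
)

```text
clock: 39.1
eef_pos: [561.0, 298.9, 125.0]
tool_rot: [3.139, -0.001, 1.782]
force: [-0.1, 0.6, -0.5]
width: 25.6
gripper_force: 0.0
```

Run:
```python
from h import *
im,d,m=shot('wrist');w=cloud(d,m).reshape(-1,3)
plan([(560.4,298.4,62,102.1)])
```

```text
from [560.9 298.8 124.8 102.1]
[-0.03, -0.06, 6.28, -0.01]
  at [560.4 298.4  62.  102.1]
```

Emit:
arm_command(
  series=[30,-0.03,-0.06,0.8,0,30,-0.03,-0.06,2.2,0,30,-0.03,-0.06,4,0,30,-0.03,-0.06,5.6,0,30,-0.03,-0.06,6.25,0],
)

```text
clock: 39.57
eef_pos: [558.6, 297.0, 58.6]
tool_rot: [-3.138, 0.001, 1.782]
force: [-0.7, -0.5, -0.3]
width: 25.7
gripper_force: 0.0
```

Emit:
arm_command(
  series=[30,0,0,0,0,20,0,0,0,0,10,0,0,0,0,0,0,0,0,0,0,0,0,0,0],
)

```text
clock: 39.98
eef_pos: [560.3, 298.2, 61.8]
tool_rot: [3.14, -0.0, 1.782]
force: [0.6, -0.1, -2.6]
width: 9.1
gripper_force: 59.0
```

Emit:
arm_command(
  series=[0,0,0,0,0,0,0,0,0,0,0,0,0,0,0,0,0,0,0,0,0,0,0,0,0],
)

```text
clock: 40.4
eef_pos: [560.3, 298.1, 61.7]
tool_rot: [3.141, -0.0, 1.782]
force: [0.3, -1.6, 5.2]
width: 9.2
gripper_force: 60.3
```

Emit:
arm_command(
  series=[0,0,0,-0.7,0,0,0,0,-2.5,0,0,0,0,-5.5,0,0,0,0,-9,0,0,0,0,-11,0],
)

```text
clock: 40.82
eef_pos: [560.7, 298.8, 174.2]
tool_rot: [3.139, -0.001, 1.782]
force: [0.5, -0.2, -0.8]
width: 9.0
gripper_force: 59.3
```

Run:
```python
from h import *
plan([(541.9,-289.4,172,83.7)],step=160)
```

```text
from [560.7 298.8 174.2 102.1]
[-14.28, -3.54, 0.05, 4.6]
[-14.52, -2.39, 0.06, 4.6]
[-14.66, -1.21, 0.05, 4.6]
[-14.71, -0.04, 0.06, 4.61]
  at [ 541.9 -289.4  172.    83.7]
```

Emit:
arm_command(
  series=[0,-1.2,-0.3,0,0.3,0,-4,-1,0,1.2,0,-7.4,-1.8,0,2.3,0,-10.8,-2.7,0,3.4,0,-14.28,-3.54,0,4.6],
)

```text
clock: 41.23
eef_pos: [553.8, 148.7, 170.0]
tool_rot: [-3.139, 0.001, 1.701]
force: [0.3, 0.2, -1.7]
width: 8.9
gripper_force: 59.1
```

Emit:
arm_command(
  series=[0,-2.9,-0.5,0,0.9,0,-5.8,-1,0,1.8,0,-8.7,-1.4,0,2.8,0,-11.6,-1.9,0,3.7,0,-14.52,-2.39,0,4.6],
)

```text
clock: 41.65
eef_pos: [549.0, 1.7, 170.1]
tool_rot: [-3.139, 0.0, 1.62]
force: [0.2, -0.6, -1.1]
width: 9.4
gripper_force: 59.2
```

Emit:
arm_command(
  series=[0,-2.9,-0.25,0,0.9,0,-5.8,-0.5,0,1.8,0,-8.7,-0.75,0,2.8,0,-11.6,-1,0,3.7,0,-14.66,-1.21,0,4.6],
)

```text
clock: 42.07
eef_pos: [544.1, -144.7, 170.1]
tool_rot: [-3.139, -0.0, 1.54]
force: [0.6, 0.2, -0.8]
width: 9.3
gripper_force: 59.2
```

Emit:
arm_command(
  series=[0,-3.2,0,0,0.9,0,-6.8,0,0,1.9,0,-10.8,0,0,3.1,0,-13.6,0,0,4.2,0,-14.71,-0.04,0,4.6],
)

```text
clock: 42.48
eef_pos: [538.0, -297.1, 169.7]
tool_rot: [-3.139, 0.003, 1.452]
force: [-0.6, -1.5, -1.2]
width: 9.2
gripper_force: 59.2
```

Emit:
arm_command(
  series=[0,0,0,0,0,0,0,0,0,0,0,0,0,1.5,0,0,0,0,3.5,0,0,0,0,5,0],
)

```text
clock: 42.9
eef_pos: [541.1, -286.9, 120.0]
tool_rot: [-3.141, -0.002, 1.465]
force: [-0.3, 0.5, -0.4]
width: 9.2
gripper_force: 59.2
```

Emit:
arm_command(
  series=[0,0,0,0,0,0,0,0,0,0,0,0,0,0,0,0,0,0,0,0,0,0,0,0,0],
)

```text
clock: 43.32
eef_pos: [541.8, -290.1, 122.2]
tool_rot: [3.14, 0.001, 1.461]
force: [-0.8, 0.2, -0.9]
width: 8.9
gripper_force: 59.1
```

```bash
cat >> chk.py <<'E'
RC=np.array([450.5,-279.3]);RA=np.radians(-6.3)
def hover(z0,views=('scene','side')):
    """held plate versus rack, per view, in rack axes; z0 = expected plate bottom"""
    R=np.array([[np.cos(RA),np.sin(RA)],[-np.sin(RA),np.cos(RA)]])
    p=np.array(pose());print('tcp',p.round(1),'rack-frame tcp',(R@(p[:2]-RC)).round(1))
    for n in views:
        im,d,m=shot(n);w=cloud(d,m).reshape(-1,3)
        r=sel(w,(320,580),(-345,-215),(34,46));l=(r[:,:2]-RC)@R.T
        e=[np.percentile(l[:,0],.5),np.percentile(l[:,0],99.5),np.percentile(l[:,1],1),np.percentile(l[:,1],99)]
        t=R@(p[:2]-RC)
        q=sel(w,(320,620),(-380,-200),(z0+4,z0+40));ql=(q[:,:2]-RC)@R.T;k=np.hypot(*(ql-t).T)<50;q=q[k];ql=ql[k]
        print(n,'rackrect',rect(r),'ext',np.round(e,1));
        if len(q)>10:print('   plate n',len(q),'x',np.percentile(ql[:,0],[3,50,97]).round(1),'y',np.percentile(ql[:,1],[3,97]).round(1),rect(q))
E
python3 - <<'E'
from chk import *
hover(pose()[2]-54)
im,d,m=shot('wrist','w4.png')
E
```

```text
tcp [ 541.8 -290.1  122.2   83.7] rack-frame tcp [91.9 -0.7]
scene rackrect (array([ 449.9, -279.4]), array([241.5,  90.7]), -5.9) ext [-118.   118.6  -44.7   41.8]
   plate n 348 x [92.8 95.8 98.7] y [-33.4  33.2] (array([ 547.4, -288.7]), array([71.1, 13.3]), 78.6)
side rackrect (array([ 451., -279.]), array([238.7,  95.5]), -6.5) ext [-117.6  115.   -44.3   46. ]
   plate n 160 x [87.1 90.1 97.4] y [-30.9  36.7] (array([ 540. , -285.7]), array([72. , 13.5]), 77.5)
```

View pics/w4.png

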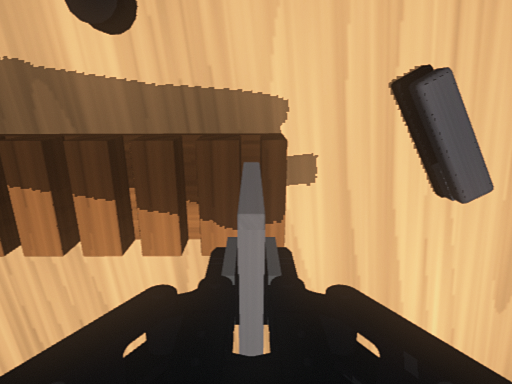

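The wrist view shows the plate (243-262,163 at its lower corner) over the last slot. I'll check it against the slot edges using the same wrist cloud, so the camera bias cancels.

```bash
cat >> chk.py <<'E'
def fit(slot):
    """wrist cloud: gap between ribs around slot x, and held plate faces, rack axes"""
    im,d,m=shot('wrist');w=cloud(d,m).reshape(-1,3)
    R=np.array([[np.cos(RA),np.sin(RA)],[-np.sin(RA),np.cos(RA)]]);l=(w[:,:2]-RC)@R.T
    k=(w[:,2]>35)&(w[:,2]<46)&(np.abs(l[:,1])<48)&(np.abs(l[:,0])<125)
    x=np.sort(l[k,0]);h,e=np.histogram(x,np.arange(-124,124,1.0))
    print('ribs all x',x[[20,-20]].round(1),'y',np.percentile(l[k,1],[1,99]).round(1)); 
    for b in range(-46,48,12):
        kk=k&(l[:,1]>b)&(l[:,1]<b+12)
        a=l[kk,0]; lo=a[(a<slot)&(a>slot-30)];hi=a[(a>slot)&(a<slot+30)]
        if len(lo)>20 and len(hi)>20: print('y',b,'gap',np.percentile(lo,99).round(1),np.percentile(hi,1).round(1))
    p=np.array(pose());t=R@(p[:2]-RC)
    k=(np.abs(l[:,0]-t[0])<12)&(w[:,2]>p[2]-50)&(w[:,2]<p[2]-5)
    print('tcp',p.round(1),t.round(1),'plate x',np.percentile(l[k,0],[2,50,98]).round(1),'y',np.percentile(l[k,1],[2,98]).round(1),k.sum())
E
python3 -c "
from chk import *
fit(92)"
```

```text
ribs all x [-102.5  115.4] y [-46.3  41.6]
y -46 gap 70.7 109.1
y -34 gap 79.1 100.9
y -22 gap 79.2 100.8
y -10 gap 80.8 99.2
y 2 gap 81.7 97.6
y 14 gap 81.9 97.5
y 26 gap 82.0 97.4
y 38 gap 82.0 97.4
tcp [ 541.1 -290.4  121.5   83.7] [91.3 -1.1] plate x [85.5 90.4 94.9] y [32.  32.9] 358
```

The plate spans 85.5-94.9 mm and the slot 82.0-97.4 mm, so it is centred within 0.5 mm. Inserting.

Emit:
arm_command(
  series=[0,0,0,0.7,0,0,0,0,1.7,0,0,0,0,2.7,0,0,0,0,3.5,0,0,0,0,4,0],
)

```text
clock: 43.93
eef_pos: [539.9, -289.8, 78.9]
tool_rot: [-3.139, -0.001, 1.461]
force: [0.4, -0.7, -1.0]
width: 9.6
gripper_force: 59.1
```

Emit:
arm_command(
  series=[0,0,0,0.3,0,0,0,0,0.7,0,0,0,0,1.1,0,0,0,0,1.4,0,0,0,0,1.6,0],
)

```text
clock: 44.35
eef_pos: [541.0, -290.2, 64.8]
tool_rot: [-3.142, -0.0, 1.461]
force: [0.0, 0.4, -0.8]
width: 9.8
gripper_force: 59.1
```

Emit:
arm_command(
  series=[0,0,0,0.1,0,0,0,0,0.15,0,0,0,0,0.15,0,15,0,0,0.1,0,25,0,0,0.1,0],
)

```text
clock: 44.77
eef_pos: [541.3, -290.4, 64.4]
tool_rot: [3.141, 0.0, 1.461]
force: [-0.3, -0.7, 0.2]
width: 20.9
gripper_force: 0.0
```

Emit:
arm_command(
  series=[30,0,0,0,0,30,0,0,0,0,30,0,0,0,0,30,0,0,-0.5,0,30,0,0,-1.5,0],
)

```text
clock: 45.18
eef_pos: [540.1, -289.8, 78.5]
tool_rot: [-3.139, -0.001, 1.461]
force: [0.1, -0.7, -0.1]
width: 25.6
gripper_force: 0.0
```

Emit:
arm_command(
  series=[30,0,0,-1.5,0,30,0,0,-4,0,30,0,0,-7,0,30,0,0,-10,0,30,0,0,-12,0],
)

```text
clock: 45.6
eef_pos: [542.2, -290.5, 203.0]
tool_rot: [3.137, 0.001, 1.461]
force: [-0.0, -0.5, -0.3]
width: 25.8
gripper_force: 0.0
```

```bash
cat >> chk.py <<'E'
def plates(view='wrist'):
    im,d,m=shot(view);w=cloud(d,m).reshape(-1,3)
    R=np.array([[np.cos(RA),np.sin(RA)],[-np.sin(RA),np.cos(RA)]])
    k=sel(w,(320,590),(-350,-210),(80,112));l=(k[:,:2]-RC)@R.T
    for s in(-92,-46,0,46,92):
        j=np.abs(l[:,0]-s)<15
        if j.sum()>30: q=k[j];t=q[q[:,2]>np.percentile(q[:,2],98)-5];lt=(t[:,:2]-RC)@R.T;print(view,'slot',s,'top z',np.percentile(q[:,2],95).round(1),'x',np.percentile(lt[:,0],[3,97]).round(1),'y',np.percentile(lt[:,1],[2,98]).round(1))
E
python3 - <<'E'
from chk import *
plates();plates('scene')
plan([(520.2,293.3,175,96.3)],step=160)
E
```

```text
wrist slot 92 top z 105.1 x [88.  96.8] y [-36.3  30.9]
scene slot 92 top z 102.7 x [87.  98.1] y [-32.6  33.1]
from [ 543.7 -291.2  204.2   83.7]
[14.46, -2.19, 0.73, -3.15]
[14.56, -1.39, 0.73, -3.16]
[14.61, -0.59, 0.73, -3.15]
[14.62, 0.21, 0.73, -3.15]
  at [520.2 293.3 175.   96.3]
```

Emit:
arm_command(
  series=[30,1.2,-0.2,0,0,30,4,-0.6,0.2,-0.5,30,7.4,-1.1,0.4,-1.2,30,10.9,-1.6,0.6,-2,30,14.46,-2.19,0.73,-3.15],
)

```text
clock: 46.12
eef_pos: [533.4, -141.7, 190.4]
tool_rot: [-3.139, -0.001, 1.516]
force: [1.2, 0.4, -0.7]
width: 25.5
gripper_force: 0.0
```

Emit:
arm_command(
  series=[30,2.9,-0.3,0.1,-0.6,30,5.8,-0.6,0.3,-1.2,30,8.7,-0.8,0.4,-1.9,30,11.6,-1.1,0.6,-2.5,30,14.56,-1.39,0.73,-3.15],
)

```text
clock: 46.53
eef_pos: [527.3, 4.2, 183.2]
tool_rot: [-3.139, -0.0, 1.572]
force: [0.6, 0.2, 0.2]
width: 25.3
gripper_force: 0.0
```

Emit:
arm_command(
  series=[30,2.9,-0.1,0.1,-0.6,30,5.8,-0.2,0.3,-1.2,30,8.7,-0.35,0.4,-1.9,30,11.6,-0.5,0.6,-2.5,30,14.61,-0.59,0.73,-3.15],
)

```text
clock: 46.95
eef_pos: [521.1, 149.7, 175.9]
tool_rot: [-3.138, 0.001, 1.627]
force: [0.7, 0.1, -0.1]
width: 25.7
gripper_force: 0.0
```

Emit:
arm_command(
  series=[30,3.2,0,0.1,-0.6,30,6.8,0.1,0.3,-1.3,30,10.8,0.2,0.4,-2.2,30,13.6,0.2,0.6,-3,30,14.62,0.21,0.73,-3.15],
)

```text
clock: 47.37
eef_pos: [513.9, 301.0, 168.8]
tool_rot: [-3.139, -0.004, 1.689]
force: [0.4, 1.2, -0.5]
width: 26.2
gripper_force: 0.0
```

Emit:
arm_command(
  series=[30,0,0,0,0,30,0,0,1,0,30,0,0,2.5,0,30,0,0,4,0,30,0,0,4.5,0],
)

```text
clock: 47.78
eef_pos: [516.4, 290.0, 122.0]
tool_rot: [-3.137, 0.004, 1.677]
force: [-0.9, -0.2, -0.2]
width: 25.4
gripper_force: 0.0
```

Emit:
arm_command(
  series=[30,0,0,0,0,30,0,0,0,0,30,0,0,0,0,30,0,0,0,0,30,0,0,0,0],
)

```text
clock: 48.2
eef_pos: [517.9, 294.3, 125.6]
tool_rot: [3.14, -0.001, 1.68]
force: [-0.5, 0.1, 0.4]
width: 25.8
gripper_force: 0.0
```

Run:
```python
from chk import *
plates('scene');plates('side');tamper(('scene',))
im,d,m=shot('wrist');w=cloud(d,m).reshape(-1,3)
A=np.radians(10.6);ax=np.array([np.cos(A),np.sin(A)])
p=sel(w,(330,620),(200,380),(88,106)); u=(p[:,:2]-[473,285.5])@ax; o=np.argsort(u);p=p[o];u=u[o]
for g in np.split(p,np.where(np.diff(u)>12)[0]+1):
    if len(g)>20: print('plate',len(g),*rect(g),np.median(g[:,2]).round(1))
plan([(520.2,293.3,62,96.3)])
```

```text
scene slot 92 top z 102.8 x [87.2 97.9] y [-32.6  34.1]
side slot 92 top z 102.0 x [85.6 97.6] y [-28.4  36.8]
scene top (array([670.5,  90. ]), array([27.7, 25.4]), 81.3) 86.98343175820546 foot (array([704.9,  75.6]), array([131.9,  68.3]), -15.2)
plate 2709 [379.5 261.6] [70.5 12.6] -75.9 98.1
plate 2695 [425.  273.9] [70.6 11.6] -78.5 98.4
plate 2387 [468.5 289.4] [70.3 10.9] -76.6 98.4
plate 2025 [519.2 292.2] [70.3 10. ] -83.8 98.4
from [517.5 294.3 125.1  96.3]
[-0.13, 0.25, 6.31, -0.01]
  at [520.2 293.3  62.   96.3]
```

Emit:
arm_command(
  series=[30,-0.06,0.1,0.8,0,30,-0.13,0.25,2.2,0,30,-0.13,0.25,4,0,30,-0.13,0.25,5.6,0,30,-0.13,0.25,6.25,0],
)

```text
clock: 48.82
eef_pos: [518.9, 292.3, 59.8]
tool_rot: [-3.138, 0.002, 1.681]
force: [0.5, -0.1, -0.5]
width: 25.7
gripper_force: 0.0
```

Emit:
arm_command(
  series=[30,0,0,0,0,20,0,0,0,0,10,0,0,0,0,0,0,0,0,0,0,0,0,0,0],
)

```text
clock: 49.23
eef_pos: [520.5, 293.5, 63.1]
tool_rot: [3.14, -0.001, 1.681]
force: [-0.2, 0.6, -1.3]
width: 9.1
gripper_force: 58.9
```

Emit:
arm_command(
  series=[0,0,0,0,0,0,0,0,0,0,0,0,0,0,0,0,0,0,0,0,0,0,0,0,0],
)

```text
clock: 49.65
eef_pos: [520.4, 293.4, 62.9]
tool_rot: [3.141, -0.0, 1.681]
force: [-0.8, -1.5, 5.7]
width: 9.1
gripper_force: 60.2
```

Emit:
arm_command(
  series=[0,0,0,-0.7,0,0,0,0,-2.5,0,0,0,0,-5.5,0,0,0,0,-9,0,0,0,0,-11,0],
)

```text
clock: 50.07
eef_pos: [520.8, 294.1, 175.4]
tool_rot: [3.139, -0.002, 1.681]
force: [-1.1, 0.4, -0.7]
width: 9.4
gripper_force: 59.2
```

Run:
```python
from h import *
plan([(495.8,-284.5,172,83.7)],step=160)
```

```text
from [520.8 294.1 175.4  96.3]
[-14.31, -2.21, 0.09, 3.15]
[-14.41, -1.42, 0.08, 3.16]
[-14.46, -0.63, 0.09, 3.15]
[-14.48, 0.18, 0.08, 3.15]
  at [ 495.8 -284.5  172.    83.7]
```

Emit:
arm_command(
  series=[0,-1.2,-0.2,0,0.3,0,-4,-0.6,0,0.9,0,-7.4,-1.1,0,1.6,0,-10.8,-1.6,0,2.4,0,-14.31,-2.21,0.09,3.15],
)

```text
clock: 50.48
eef_pos: [512.8, 146.6, 170.7]
tool_rot: [-3.14, 0.001, 1.625]
force: [0.9, 0.4, -0.3]
width: 9.0
gripper_force: 59.2
```

Emit:
arm_command(
  series=[0,-2.9,-0.3,0,0.6,0,-5.8,-0.6,0,1.2,0,-8.7,-0.85,0,1.9,0,-11.6,-1.1,0,2.5,0,-14.41,-1.42,0.09,3.15],
)

```text
clock: 50.9
eef_pos: [506.4, 1.7, 169.8]
tool_rot: [-3.14, 0.0, 1.569]
force: [0.8, -0.4, -1.5]
width: 9.4
gripper_force: 59.2
```

Emit:
arm_command(
  series=[0,-2.9,-0.1,0,0.6,0,-5.8,-0.2,0,1.2,0,-8.7,-0.4,0,1.9,0,-11.6,-0.5,0,2.5,0,-14.46,-0.63,0.09,3.15],
)

```text
clock: 51.32
eef_pos: [499.7, -142.6, 168.9]
tool_rot: [-3.14, -0.0, 1.515]
force: [0.3, 0.6, -1.5]
width: 9.1
gripper_force: 59.2
```

Emit:
arm_command(
  series=[0,-3.2,0,0,0.6,0,-6.8,0.1,0,1.3,0,-10.8,0.15,0,2.2,0,-13.5,0.18,0,3,0,-14.48,0.18,0.09,3.15],
)

```text
clock: 51.73
eef_pos: [492.3, -291.8, 167.6]
tool_rot: [-3.14, 0.003, 1.453]
force: [-0.3, -0.2, -0.6]
width: 9.4
gripper_force: 59.2
```

Emit:
arm_command(
  series=[0,0,0,0,0,0,0,0,0,0,0,0,0,1.5,0,0,0,0,3.5,0,0,0,0,5,0],
)

```text
clock: 52.15
eef_pos: [495.2, -282.1, 117.9]
tool_rot: [-3.141, -0.002, 1.465]
force: [-0.3, -0.4, -1.7]
width: 9.1
gripper_force: 59.2
```

Emit:
arm_command(
  series=[0,0,0,0,0,0,0,0,0,0,0,0,0,0,0,0,0,0,0,0,0,0,0,0,0],
)

```text
clock: 52.57
eef_pos: [495.8, -285.3, 119.8]
tool_rot: [3.14, 0.001, 1.461]
force: [0.6, 0.4, -1.3]
width: 9.3
gripper_force: 59.1
```

```bash
python3 -c "
from chk import *
fit(45)"
```

```text
ribs all x [-120.2  115.3] y [-46.2  41.3]
y -46 gap 24.9 63.6
y -34 gap 33.4 55.1
y -22 gap 33.5 54.9
y -10 gap 35.2 53.3
y 2 gap 36.0 51.9
y 14 gap 36.1 51.1
y 26 gap 36.0 51.4
y 38 gap 35.7 51.5
tcp [ 495.6 -285.4  119.6   83.7] [45.5 -1.1] plate x [39.6 44.4 49. ] y [31.5 32.5] 364
```

Centred within 0.6 mm. Inserting.

Emit:
arm_command(
  series=[0,0,-0.05,0.6,0,0,0,-0.05,1.5,0,0,0,-0.05,2.5,0,0,0,-0.05,3.3,0,0,0,-0.05,3.8,0],
)

```text
clock: 53.03
eef_pos: [493.6, -284.9, 78.9]
tool_rot: [-3.139, -0.001, 1.461]
force: [0.3, -0.0, -0.8]
width: 9.0
gripper_force: 59.1
```

Emit:
arm_command(
  series=[0,0,0,0.3,0,0,0,0,0.7,0,0,0,0,1.1,0,0,0,0,1.4,0,0,0,0,1.6,0],
)

```text
clock: 53.45
eef_pos: [494.7, -285.3, 64.8]
tool_rot: [3.141, 0.0, 1.461]
force: [-4.1, 2.7, 21.6]
width: 9.0
gripper_force: 62.4
```

Emit:
arm_command(
  series=[0,0,0,0.1,0,0,0,0,0.15,0,0,0,0,0.15,0,15,0,0,0.1,0,25,0,0,0.1,0],
)

```text
clock: 53.87
eef_pos: [495.0, -285.5, 64.3]
tool_rot: [3.14, 0.0, 1.461]
force: [-0.0, -0.3, 0.3]
width: 21.0
gripper_force: 0.0
```

Emit:
arm_command(
  series=[30,0,0,0,0,30,0,0,0,0,30,0,0,0,0,30,0,0,-0.5,0,30,0,0,-1.5,0],
)

```text
clock: 54.28
eef_pos: [493.7, -284.9, 78.2]
tool_rot: [-3.139, -0.001, 1.461]
force: [0.3, -0.2, -0.1]
width: 25.7
gripper_force: 0.0
```

Emit:
arm_command(
  series=[30,0,0,-1.5,0,30,0,0,-4,0,30,0,0,-7,0,30,0,0,-10,0,30,0,0,-11.5,0],
)

```text
clock: 54.7
eef_pos: [496.2, -285.8, 198.2]
tool_rot: [3.136, 0.002, 1.461]
force: [1.1, 0.1, 0.1]
width: 26.1
gripper_force: 0.0
```

Run:
```python
from chk import *
plates('scene')
plan([(469.6,290.8,175,103.4)],step=160)
```

```text
scene slot 46 top z 102.5 x [39.  52.1] y [-32.3  32.8]
scene slot 92 top z 102.6 x [86.5 98.1] y [-32.8  34.4]
from [ 497.3 -286.4  200.    83.7]
[14.27, -2.27, 0.62, -4.93]
[14.41, -1.05, 0.63, -4.92]
[14.44, 0.2, 0.62, -4.93]
[14.38, 1.44, 0.63, -4.93]
  at [469.6 290.8 175.  103.4]
```

Emit:
arm_command(
  series=[30,1.2,-0.2,0,-0.3,30,4,-0.6,0.2,-1.2,30,7.4,-1.2,0.4,-2.4,30,10.9,-1.7,0.5,-3.6,30,14.27,-2.27,0.62,-4.93],
)

```text
clock: 55.17
eef_pos: [486.1, -138.3, 186.6]
tool_rot: [-3.14, -0.001, 1.548]
force: [0.2, -0.2, 0.3]
width: 25.3
gripper_force: 0.0
```

Emit:
arm_command(
  series=[30,2.9,-0.2,0.1,-1,30,5.8,-0.4,0.3,-2,30,8.7,-0.6,0.4,-3,30,11.6,-0.8,0.5,-4,30,14.41,-1.05,0.63,-4.92],
)

```text
clock: 55.58
eef_pos: [478.9, 5.6, 180.5]
tool_rot: [-3.139, -0.001, 1.635]
force: [0.3, -0.8, 0.4]
width: 25.7
gripper_force: 0.0
```

Emit:
arm_command(
  series=[30,2.9,0.05,0.1,-1,30,5.8,0.1,0.3,-2,30,8.7,0.15,0.4,-3,30,11.6,0.2,0.5,-4,30,14.44,0.2,0.62,-4.93],
)

```text
clock: 56.0
eef_pos: [471.8, 149.4, 174.2]
tool_rot: [-3.139, 0.0, 1.721]
force: [0.4, -0.1, -0.3]
width: 25.4
gripper_force: 0.0
```

Emit:
arm_command(
  series=[30,3.2,0.3,0.1,-1,30,6.8,0.7,0.3,-2.2,30,10.6,1.1,0.4,-3.6,30,13.4,1.35,0.6,-4.6,30,14.38,1.44,0.63,-4.93],
)

```text
clock: 56.42
eef_pos: [463.6, 298.1, 168.0]
tool_rot: [-3.14, -0.004, 1.813]
force: [-0.8, 1.1, -0.7]
width: 25.6
gripper_force: 0.0
```

Emit:
arm_command(
  series=[30,0,0,0,0,30,0,0,1,0,30,0,0,2.5,0,30,0,0,4,0,30,0,0,4.5,0],
)

```text
clock: 56.83
eef_pos: [465.7, 287.8, 121.1]
tool_rot: [-3.137, 0.004, 1.802]
force: [1.4, -0.3, 0.4]
width: 25.6
gripper_force: 0.0
```

Emit:
arm_command(
  series=[30,0,0,0,0,30,0,0,0,0,30,0,0,0,0,30,0,0,0,0,30,0,0,0,0],
)

```text
clock: 57.25
eef_pos: [467.2, 292.0, 124.4]
tool_rot: [3.14, -0.0, 1.804]
force: [-0.5, 0.2, -0.3]
width: 25.4
gripper_force: 0.0
```

Run:
```python
from chk import *
plan([(469.6,290.8,62,103.4)])
```

```text
from [467.2 292.  124.4 103.4]
[-0.17, 0.21, 6.24, -0.01]
  at [469.6 290.8  62.  103.4]
```

Emit:
arm_command(
  series=[30,-0.08,0.1,0.8,0,30,-0.17,0.21,2.2,0,30,-0.17,0.21,4,0,30,-0.17,0.21,5.6,0,30,-0.17,0.21,6.2,0],
)

```text
clock: 57.67
eef_pos: [468.1, 289.8, 59.6]
tool_rot: [-3.139, 0.001, 1.805]
force: [-0.2, -1.1, -1.0]
width: 25.2
gripper_force: 0.0
```

Emit:
arm_command(
  series=[30,0,0,0,0,20,0,0,0,0,10,0,0,0,0,0,0,0,0,0,0,0,0,0,0],
)

```text
clock: 58.08
eef_pos: [469.5, 291.0, 62.4]
tool_rot: [3.14, -0.0, 1.805]
force: [-0.4, -0.7, 0.0]
width: 9.5
gripper_force: 59.2
```

Emit:
arm_command(
  series=[0,0,0,0,0,0,0,0,0,0,0,0,0,0,0,0,0,0,0,0,0,0,0,0,0],
)

```text
clock: 58.5
eef_pos: [469.6, 291.0, 62.4]
tool_rot: [3.14, -0.0, 1.805]
force: [-0.3, -0.7, 6.0]
width: 9.3
gripper_force: 60.3
```

Emit:
arm_command(
  series=[0,0,0,-0.7,0,0,0,0,-2.5,0,0,0,0,-5.5,0,0,0,0,-9,0,0,0,0,-11,0],
)

```text
clock: 58.92
eef_pos: [469.7, 291.5, 174.7]
tool_rot: [3.139, -0.001, 1.805]
force: [1.4, 1.3, -1.4]
width: 9.2
gripper_force: 59.3
```

Run:
```python
from h import *
plan([(449.6,-279.3,172,83.7)],step=160)
```

```text
from [469.7 291.5 174.7 103.4]
[-13.76, -3.8, 0.07, 4.93]
[-14.05, -2.6, 0.07, 4.93]
[-14.21, -1.39, 0.06, 4.93]
[-14.28, -0.16, 0.07, 4.93]
  at [ 449.6 -279.3  172.    83.7]
```

Emit:
arm_command(
  series=[0,-1.2,-0.3,0,0.3,0,-4,-1.1,0,1.2,0,-7.2,-2,0,2.4,0,-10.5,-2.9,0,3.6,0,-13.76,-3.8,0.07,4.93],
)

```text
clock: 59.33
eef_pos: [462.9, 145.7, 170.4]
tool_rot: [-3.14, 0.001, 1.718]
force: [0.7, -0.2, -1.4]
width: 9.2
gripper_force: 59.1
```

Emit:
arm_command(
  series=[0,-2.8,-0.5,0,1,0,-5.6,-1,0,2,0,-8.4,-1.6,0,3,0,-11.2,-2.1,0,4,0,-14.05,-2.6,0.07,4.93],
)

```text
clock: 59.75
eef_pos: [457.7, 3.4, 169.7]
tool_rot: [-3.14, 0.0, 1.631]
force: [0.9, -0.7, -1.0]
width: 9.3
gripper_force: 59.1
```

Emit:
arm_command(
  series=[0,-2.8,-0.3,0,1,0,-5.6,-0.6,0,2,0,-8.5,-0.8,0,3,0,-11.4,-1.1,0,4,0,-14.21,-1.39,0.06,4.93],
)

```text
clock: 60.17
eef_pos: [452.5, -139.3, 169.1]
tool_rot: [-3.14, -0.0, 1.545]
force: [0.5, 0.3, -1.7]
width: 9.3
gripper_force: 59.1
```

Emit:
arm_command(
  series=[0,-3.2,0,0,1,0,-6.8,-0.1,0,2.2,0,-10.6,-0.1,0,3.6,0,-13.3,-0.16,0,4.6,0,-14.28,-0.16,0.07,4.93],
)

```text
clock: 60.58
eef_pos: [446.4, -285.9, 168.0]
tool_rot: [-3.14, 0.002, 1.453]
force: [0.0, -0.9, -1.5]
width: 9.3
gripper_force: 59.2
```

Emit:
arm_command(
  series=[0,0,0,0,0,0,0,0,0,0,0,0,0,1.5,0,0,0,0,3.5,0,0,0,0,5,0],
)

```text
clock: 61.0
eef_pos: [449.0, -277.1, 118.2]
tool_rot: [-3.141, -0.002, 1.464]
force: [-1.2, -0.9, -2.2]
width: 9.4
gripper_force: 59.2
```

Emit:
arm_command(
  series=[0,0,0,0,0,0,0,0,0,0,0,0,0,0,0,0,0,0,0,0,0,0,0,0,0],
)

```text
clock: 61.42
eef_pos: [449.6, -280.1, 120.0]
tool_rot: [3.14, 0.001, 1.461]
force: [-0.1, 0.8, -1.7]
width: 9.3
gripper_force: 59.0
```

```bash
python3 -c "
from chk import *
fit(-1)"
```

```text
ribs all x [-120.   114.8] y [-45.9  41.3]
y -46 gap -21.5 17.1
y -34 gap -13.1 8.7
y -22 gap -12.9 8.5
y -10 gap -11.3 6.9
y 2 gap -10.4 5.4
y 14 gap -10.3 5.3
y 26 gap -10.2 5.2
y 38 gap -10.1 5.1
tcp [ 449.4 -280.1  119.9   83.7] [-1.  -0.9] plate x [-6.9 -1.8  2.6] y [31.3 32.3] 359
```

Emit:
arm_command(
  series=[0,0,-0.03,0.6,0,0,0,-0.03,1.5,0,0,0,-0.03,2.5,0,0,0,-0.03,3.3,0,0,0,-0.03,3.8,0],
)

```text
clock: 61.88
eef_pos: [447.7, -279.7, 79.3]
tool_rot: [-3.139, -0.001, 1.461]
force: [0.4, 0.3, -2.2]
width: 9.3
gripper_force: 59.1
```

Emit:
arm_command(
  series=[0,0,0,0.3,0,0,0,0,0.7,0,0,0,0,1.1,0,0,0,0,1.4,0,0,0,0,1.6,0],
)

```text
clock: 62.3
eef_pos: [448.6, -280.1, 64.7]
tool_rot: [-3.142, -0.0, 1.461]
force: [0.4, -0.4, -1.2]
width: 9.4
gripper_force: 59.1
```

Emit:
arm_command(
  series=[0,0,0,0.1,0,0,0,0,0.15,0,0,0,0,0.15,0,15,0,0,0.1,0,25,0,0,0.1,0],
)

```text
clock: 62.72
eef_pos: [449.0, -280.3, 64.4]
tool_rot: [3.14, 0.0, 1.461]
force: [-0.6, -0.2, 0.7]
width: 21.3
gripper_force: 0.0
```

Emit:
arm_command(
  series=[30,0,0,0,0,30,0,0,0,0,30,0,0,0,0,30,0,0,-0.5,0,30,0,0,-1.5,0],
)

```text
clock: 63.13
eef_pos: [447.9, -279.6, 78.6]
tool_rot: [-3.139, -0.001, 1.461]
force: [-0.7, -0.6, 0.2]
width: 25.7
gripper_force: 0.0
```

Emit:
arm_command(
  series=[30,0,0,-1.5,0,30,0,0,-4,0,30,0,0,-7,0,30,0,0,-10,0,30,0,0,-11.5,0],
)

```text
clock: 63.55
eef_pos: [450.2, -280.6, 198.2]
tool_rot: [3.137, 0.002, 1.461]
force: [0.3, -0.4, -0.2]
width: 25.3
gripper_force: 0.0
```

Run:
```python
from chk import *
plates('scene')
plan([(426.1,275.1,175,101.5)],step=160)
```

```text
scene slot 0 top z 103.3 x [-6.1  5.9] y [-32.2  34. ]
scene slot 46 top z 103.1 x [39.8 52. ] y [-32.8  32.5]
scene slot 92 top z 103.1 x [86.9 98.3] y [-32.6  32.7]
from [ 451.3 -281.2  199.9   83.7]
[13.75, -2.16, 0.62, -4.45]
[13.88, -1.08, 0.62, -4.46]
[13.93, 0.01, 0.63, -4.45]
[13.88, 1.08, 0.62, -4.46]
  at [426.1 275.1 175.  101.5]
```

Next, P1 to slot -46.

Emit:
arm_command(
  series=[30,1.2,-0.2,0,-0.3,30,4,-0.6,0.2,-1.1,30,7.2,-1.1,0.4,-2.2,30,10.5,-1.6,0.5,-3.3,30,13.75,-2.16,0.62,-4.45],
)

```text
clock: 64.02
eef_pos: [440.8, -138.6, 187.0]
tool_rot: [-3.14, -0.001, 1.539]
force: [0.1, 0.8, -0.5]
width: 25.5
gripper_force: 0.0
```

Emit:
arm_command(
  series=[30,2.8,-0.2,0.1,-0.9,30,5.6,-0.4,0.3,-1.8,30,8.4,-0.6,0.4,-2.7,30,11.2,-0.8,0.5,-3.6,30,13.88,-1.08,0.62,-4.46],
)

```text
clock: 64.43
eef_pos: [434.4, 0.3, 181.0]
tool_rot: [-3.14, -0.001, 1.618]
force: [0.5, -0.2, 0.5]
width: 25.8
gripper_force: 0.0
```

Emit:
arm_command(
  series=[30,2.8,0,0.1,-0.9,30,5.6,0,0.3,-1.8,30,8.4,0,0.4,-2.7,30,11.2,0,0.5,-3.6,30,13.93,0,0.63,-4.45],
)

```text
clock: 64.85
eef_pos: [427.7, 138.9, 174.6]
tool_rot: [-3.139, 0.0, 1.696]
force: [0.2, -0.6, -0.2]
width: 25.4
gripper_force: 0.0
```

Emit:
arm_command(
  series=[30,3.1,0.2,0.1,-1,30,6.6,0.5,0.3,-2.2,30,10.3,0.8,0.4,-3.4,30,12.9,1,0.6,-4.2,30,13.88,1.08,0.62,-4.46],
)

```text
clock: 65.27
eef_pos: [420.8, 281.5, 168.4]
tool_rot: [-3.14, -0.003, 1.779]
force: [-0.4, 0.9, -0.5]
width: 25.7
gripper_force: 0.0
```

Emit:
arm_command(
  series=[30,0,0,0,0,30,0,0,1,0,30,0,0,2.5,0,30,0,0,4,0,30,0,0,4.5,0],
)

```text
clock: 65.68
eef_pos: [422.4, 272.3, 121.7]
tool_rot: [-3.137, 0.004, 1.768]
force: [-0.6, -0.4, 0.1]
width: 25.8
gripper_force: 0.0
```

Emit:
arm_command(
  series=[30,0,0,0,0,30,0,0,0,0,30,0,0,0,0,30,0,0,0,0,30,0,0,0,0],
)

```text
clock: 66.1
eef_pos: [423.8, 276.3, 124.7]
tool_rot: [3.14, -0.0, 1.771]
force: [-0.5, -1.2, 0.0]
width: 25.8
gripper_force: 0.0
```

Run:
```python
from chk import *
plan([(426.1,275.1,62,101.5)])
```

```text
from [423.8 276.3 124.7 101.5]
[-0.16, 0.2, 6.27, -0.02]
  at [426.1 275.1  62.  101.5]
```

Emit:
arm_command(
  series=[30,-0.08,0.1,0.8,0,30,-0.16,0.2,2.2,0,30,-0.16,0.2,4,0,30,-0.16,0.2,5.6,0,30,-0.16,0.2,6.25,0],
)

```text
clock: 66.52
eef_pos: [424.9, 274.3, 59.7]
tool_rot: [-3.139, 0.001, 1.772]
force: [0.0, -0.4, 0.2]
width: 25.8
gripper_force: 0.0
```

Emit:
arm_command(
  series=[30,0,0,0,0,20,0,0,0,0,10,0,0,0,0,0,0,0,0,0,0,0,0,0,0],
)

```text
clock: 66.93
eef_pos: [426.1, 275.3, 62.2]
tool_rot: [3.14, -0.0, 1.771]
force: [0.3, 0.2, -1.6]
width: 9.2
gripper_force: 58.9
```

Emit:
arm_command(
  series=[0,0,0,0,0,0,0,0,0,0,0,0,0,0,0,0,0,0,0,0,0,0,0,0,0],
)

```text
clock: 67.35
eef_pos: [426.0, 275.2, 62.2]
tool_rot: [3.141, -0.0, 1.771]
force: [-0.1, -1.3, 6.0]
width: 9.3
gripper_force: 60.3
```

Emit:
arm_command(
  series=[0,0,0,-0.7,0,0,0,0,-2.5,0,0,0,0,-5.5,0,0,0,0,-9,0,0,0,0,-11,0],
)

```text
clock: 67.77
eef_pos: [426.1, 275.9, 174.5]
tool_rot: [3.139, -0.001, 1.772]
force: [0.6, 0.1, -0.5]
width: 9.6
gripper_force: 59.3
```

Run:
```python
from h import *
plan([(403.7,-274.3,172,83.7)],step=160)
```

```text
from [426.1 275.9 174.5 101.5]
[-13.36, -3.3, 0.06, 4.46]
[-13.59, -2.24, 0.06, 4.46]
[-13.71, -1.19, 0.07, 4.45]
[-13.77, -0.12, 0.06, 4.46]
  at [ 403.7 -274.3  172.    83.7]
```

Emit:
arm_command(
  series=[0,-1.2,-0.3,0,0.3,0,-4,-1,0,1.2,0,-7.1,-1.8,0,2.3,0,-10.2,-2.5,0,3.4,0,-13.36,-3.3,0.06,4.46],
)

```text
clock: 68.18
eef_pos: [419.0, 135.6, 170.5]
tool_rot: [-3.14, 0.001, 1.693]
force: [0.8, 0.1, -2.2]
width: 9.3
gripper_force: 59.2
```

Emit:
arm_command(
  series=[0,-2.7,-0.5,0,0.9,0,-5.4,-0.9,0,1.8,0,-8.1,-1.3,0,2.7,0,-10.8,-1.8,0,3.6,0,-13.59,-2.24,0.06,4.46],
)

```text
clock: 68.6
eef_pos: [413.0, -1.8, 169.9]
tool_rot: [-3.14, 0.0, 1.615]
force: [0.7, 0.4, -1.3]
width: 9.6
gripper_force: 59.1
```

Emit:
arm_command(
  series=[0,-2.7,-0.2,0,0.9,0,-5.4,-0.5,0,1.8,0,-8.1,-0.7,0,2.7,0,-10.9,-0.9,0,3.6,0,-13.71,-1.19,0.07,4.45],
)

```text
clock: 69.02
eef_pos: [407.5, -139.0, 169.2]
tool_rot: [-3.14, -0.0, 1.537]
force: [-0.2, -0.6, -0.9]
width: 9.2
gripper_force: 59.1
```

Emit:
arm_command(
  series=[0,-3.1,0,0,1,0,-6.6,-0.1,0,2.2,0,-10.3,-0.1,0,3.4,0,-12.9,-0.12,0,4.2,0,-13.77,-0.12,0.06,4.46],
)

```text
clock: 69.43
eef_pos: [400.9, -280.2, 168.3]
tool_rot: [-3.14, 0.002, 1.453]
force: [-0.3, -1.2, -2.0]
width: 9.2
gripper_force: 59.1
```

Emit:
arm_command(
  series=[0,0,0,0,0,0,0,0,0,0,0,0,0,1.5,0,0,0,0,3.5,0,0,0,0,5,0],
)

```text
clock: 69.85
eef_pos: [403.0, -272.5, 118.4]
tool_rot: [-3.141, -0.001, 1.464]
force: [-0.1, 0.1, -1.4]
width: 9.4
gripper_force: 59.2
```

Emit:
arm_command(
  series=[0,0,0,0,0,0,0,0,0,0,0,0,0,0,0,0,0,0,0,0,0,0,0,0,0],
)

```text
clock: 70.27
eef_pos: [403.7, -275.1, 120.0]
tool_rot: [3.14, 0.001, 1.461]
force: [0.2, -0.2, -1.5]
width: 9.3
gripper_force: 59.0
```

```bash
python3 -c "
from chk import *
fit(-48)"
```

```text
ribs all x [-120.   114.5] y [-45.4  41.4]
y -46 gap -67.8 -29.1
y -34 gap -59.3 -37.5
y -22 gap -59.1 -37.7
y -10 gap -57.5 -39.3
y 2 gap -55.9 -40.8
y 14 gap -55.9 -40.9
y 26 gap -56.4 -40.9
y 38 gap -56.3 -40.9
tcp [ 403.5 -275.2  119.9   83.7] [-47.2  -1.1] plate x [-53.  -48.  -43.6] y [31.4 32.4] 355
```

Emit:
arm_command(
  series=[0,0,0,0.6,0,0,0,0,1.5,0,0,0,0,2.5,0,0,0,0,3.3,0,0,0,0,3.8,0],
)

```text
clock: 70.73
eef_pos: [402.2, -274.7, 79.5]
tool_rot: [-3.14, -0.001, 1.46]
force: [0.1, -0.2, -0.8]
width: 9.1
gripper_force: 59.1
```

Emit:
arm_command(
  series=[0,0,0,0.3,0,0,0,0,0.7,0,0,0,0,1.1,0,0,0,0,1.4,0,0,0,0,1.6,0],
)

```text
clock: 71.15
eef_pos: [403.0, -275.1, 64.8]
tool_rot: [-3.142, -0.0, 1.46]
force: [-0.4, -0.8, -1.7]
width: 9.3
gripper_force: 59.1
```

Emit:
arm_command(
  series=[0,0,0,0.1,0,0,0,0,0.15,0,0,0,0,0.15,0,15,0,0,0.1,0,25,0,0,0.1,0],
)

```text
clock: 71.57
eef_pos: [403.4, -275.3, 64.4]
tool_rot: [3.141, 0.0, 1.46]
force: [-0.2, 0.1, 0.2]
width: 21.2
gripper_force: 0.0
```

Emit:
arm_command(
  series=[30,0,0,0,0,30,0,0,0,0,30,0,0,0,0,30,0,0,-0.5,0,30,0,0,-1.5,0],
)

```text
clock: 71.98
eef_pos: [402.4, -274.6, 78.8]
tool_rot: [-3.14, -0.001, 1.461]
force: [0.3, 0.1, -0.3]
width: 25.5
gripper_force: 0.0
```

Emit:
arm_command(
  series=[30,0,0,-1.5,0,30,0,0,-4,0,30,0,0,-7,0,30,0,0,-10,0,30,0,0,-11.5,0],
)

```text
clock: 72.4
eef_pos: [404.4, -275.5, 198.1]
tool_rot: [3.137, 0.002, 1.461]
force: [0.2, -0.5, -1.0]
width: 26.0
gripper_force: 0.0
```

Run:
```python
from chk import *
plates('scene')
plan([(380.5,263.1,175,104.5)],step=160)
```

```text
scene slot -46 top z 102.6 x [-52.4 -40.7] y [-33.6  33.8]
scene slot 0 top z 102.7 x [-6.2  5. ] y [-32.4  32.8]
scene slot 46 top z 102.4 x [39.7 51.5] y [-32.5  32.6]
scene slot 92 top z 102.7 x [86.7 97.5] y [-32.   33.9]
from [ 405.4 -276.2  199.7   83.7]
[13.33, -2.11, 0.62, -5.21]
[13.47, -0.88, 0.61, -5.2]
[13.5, 0.34, 0.62, -5.21]
[13.4, 1.56, 0.62, -5.21]
  at [380.5 263.1 175.  104.5]
```

Emit:
arm_command(
  series=[30,1.2,-0.2,0,-0.3,30,4,-0.6,0.2,-1.3,30,7,-1.1,0.4,-2.6,30,10.2,-1.6,0.5,-3.9,30,13.33,-2.11,0.62,-5.21],
)

```text
clock: 72.87
eef_pos: [395.1, -138.0, 187.2]
tool_rot: [-3.14, -0.001, 1.552]
force: [0.6, 0.9, -0.3]
width: 25.6
gripper_force: 0.0
```

Emit:
arm_command(
  series=[30,2.7,-0.2,0.1,-1,30,5.4,-0.4,0.3,-2,30,8.1,-0.5,0.4,-3.1,30,10.8,-0.7,0.5,-4.2,30,13.47,-0.88,0.61,-5.2],
)

```text
clock: 73.28
eef_pos: [388.7, -3.5, 181.2]
tool_rot: [-3.139, -0.0, 1.644]
force: [0.2, -0.5, 0.2]
width: 25.4
gripper_force: 0.0
```

Emit:
arm_command(
  series=[30,2.7,0.1,0.1,-1,30,5.4,0.1,0.3,-2,30,8.1,0.2,0.4,-3.1,30,10.8,0.3,0.5,-4.2,30,13.5,0.34,0.62,-5.21],
)

```text
clock: 73.7
eef_pos: [382.5, 130.9, 175.0]
tool_rot: [-3.139, 0.0, 1.735]
force: [1.1, -1.0, 0.3]
width: 25.8
gripper_force: 0.0
```

Emit:
arm_command(
  series=[30,3,0.3,0.1,-1.1,30,6.4,0.7,0.3,-2.4,30,10,1.2,0.4,-3.8,30,12.5,1.45,0.6,-4.8,30,13.4,1.56,0.62,-5.21],
)

```text
clock: 74.12
eef_pos: [375.7, 269.0, 168.8]
tool_rot: [-3.141, -0.003, 1.831]
force: [0.9, 0.2, -0.4]
width: 25.3
gripper_force: 0.0
```

Emit:
arm_command(
  series=[30,0,0,0,0,30,0,0,1,0,30,0,0,2.5,0,30,0,0,4,0,30,0,0,4.5,0],
)

```text
clock: 74.53
eef_pos: [376.8, 260.8, 122.7]
tool_rot: [-3.137, 0.003, 1.822]
force: [-0.0, -0.2, -0.1]
width: 25.7
gripper_force: 0.0
```

Emit:
arm_command(
  series=[30,0,0,0,0,30,0,0,0,0,30,0,0,0,0,30,0,0,0,0,30,0,0,0,0],
)

```text
clock: 74.95
eef_pos: [378.5, 264.3, 125.0]
tool_rot: [3.14, -0.0, 1.824]
force: [0.1, 0.2, -0.2]
width: 25.8
gripper_force: 0.0
```

Run:
```python
from chk import *
plan([(380.5,263.1,62,104.5)])
```

```text
from [378.5 264.3 125.  104.5]
[-0.17, 0.17, 6.3, -0.01]
  at [380.5 263.1  62.  104.5]
```

Emit:
arm_command(
  series=[30,-0.08,0.1,0.8,0,30,-0.17,0.17,2.2,0,30,-0.17,0.17,4,0,30,-0.17,0.17,5.6,0,30,-0.17,0.17,6.25,0],
)

```text
clock: 75.37
eef_pos: [379.5, 262.3, 60.1]
tool_rot: [-3.139, 0.001, 1.824]
force: [0.3, -0.3, 0.2]
width: 25.4
gripper_force: 0.0
```

Emit:
arm_command(
  series=[30,0,0,0,0,20,0,0,0,0,10,0,0,0,0,0,0,0,0,0,0,0,0,0,0],
)

```text
clock: 75.78
eef_pos: [380.5, 263.2, 62.5]
tool_rot: [3.141, -0.0, 1.824]
force: [0.4, -0.6, -1.9]
width: 9.4
gripper_force: 58.9
```

Emit:
arm_command(
  series=[0,0,0,0,0,0,0,0,0,0,0,0,0,0,0,0,0,0,0,0,0,0,0,0,0],
)

```text
clock: 76.2
eef_pos: [380.5, 263.1, 62.4]
tool_rot: [3.141, -0.0, 1.824]
force: [0.0, -0.1, 6.2]
width: 9.2
gripper_force: 60.3
```

Emit:
arm_command(
  series=[0,0,0,-0.7,0,0,0,0,-2.5,0,0,0,0,-5.5,0,0,0,0,-9,0,0,0,0,-11,0],
)

```text
clock: 76.62
eef_pos: [380.4, 263.7, 174.7]
tool_rot: [3.14, -0.001, 1.824]
force: [0.5, -0.3, -1.5]
width: 9.4
gripper_force: 59.3
```

Run:
```python
from h import *
plan([(358,-269.2,172,83.7)],step=160)
```

```text
from [380.4 263.7 174.7 104.5]
[-12.76, -3.89, 0.07, 5.21]
[-13.05, -2.71, 0.07, 5.21]
[-13.25, -1.51, 0.06, 5.21]
[-13.33, -0.31, 0.07, 5.21]
  at [ 358.  -269.2  172.    83.7]
```

Emit:
arm_command(
  series=[0,-1.2,-0.1,0,0.3,0,-3.8,-0.3,0,1.3,0,-6.8,-0.5,0,2.6,0,-9.8,-0.7,0,3.9,0,-12.76,-0.9,0.07,5.21],
)

```text
clock: 77.03
eef_pos: [402.6, 134.8, 170.6]
tool_rot: [-3.14, 0.001, 1.732]
force: [0.8, 0.8, -0.6]
width: 9.3
gripper_force: 59.2
```

Emit:
arm_command(
  series=[0,-2.6,-0.3,0,1,0,-5.2,-0.6,0,2,0,-7.8,-0.8,0,3.1,0,-10.9,-1,0,4.2,0,-13.05,-1.2,0.07,5.21],
)

```text
clock: 77.45
eef_pos: [411.4, 3.0, 169.8]
tool_rot: [-3.139, 0.001, 1.639]
force: [-0.3, -0.7, -0.8]
width: 9.3
gripper_force: 59.2
```

Run:
```python
from h import *
plan([(358,-269.2,172,83.7)],step=160)
```

```text
from [411.4   3.  169.8  93.9]
[-13.4, -3.59, -0.11, 5.09]
[-13.66, -2.38, -0.11, 5.1]
  at [ 358.  -269.2  172.    83.7]
```

Emit:
arm_command(
  series=[0,-2.7,-0.7,0,1,0,-5.4,-1.4,0,2,0,-8,-2.1,0,3,0,-10.7,-2.9,0,4,0,-13.3,-3.59,-0.1,5.09],
)

```text
clock: 77.87
eef_pos: [384.2, -130.5, 170.7]
tool_rot: [-3.139, -0.0, 1.552]
force: [0.8, 0.1, -1.7]
width: 9.1
gripper_force: 59.1
```

Emit:
arm_command(
  series=[0,-3.1,-0.5,0,1.1,0,-6.5,-1.1,0,2.4,0,-10.2,-1.8,0,3.8,0,-12.7,-2.2,0,4.7,0,-13.6,-2.38,-0.1,5.1],
)

```text
clock: 78.28
eef_pos: [357.2, -268.7, 171.4]
tool_rot: [-3.139, 0.001, 1.457]
force: [0.3, -0.4, -1.3]
width: 9.1
gripper_force: 59.1
```

Emit:
arm_command(
  series=[0,0,0,0,0,0,0,0,0,0,0,0,0,1.5,0,0,0,0,3.5,0,0,0,0,5,0],
)

```text
clock: 78.7
eef_pos: [360.4, -261.9, 121.7]
tool_rot: [-3.141, -0.001, 1.468]
force: [-0.1, 0.1, -2.3]
width: 9.3
gripper_force: 59.2
```

Emit:
arm_command(
  series=[0,0,0,0,0,0,0,0,0,0,0,0,0,0,0,0,0,0,0,0,0,0,0,0,0],
)

```text
clock: 79.12
eef_pos: [360.8, -264.3, 123.3]
tool_rot: [3.14, 0.001, 1.465]
force: [-0.1, -0.6, -1.1]
width: 9.3
gripper_force: 58.9
```

```bash
python3 -c "
from chk import *
fit(-94)
plan([(357.9,-269.2,119,83.7)])"
```

```text
ribs all x [-120.1   89.9] y [-43.   41.4]
y -34 gap -103.3 -81.1
y -22 gap -103.1 -81.3
y -10 gap -102.3 -82.4
y 2 gap -102.1 -83.8
y 14 gap -102.1 -85.4
y 26 gap -102.0 -86.9
y 38 gap -102.0 -86.4
tcp [ 360.6 -264.4  123.3   83.9] [-91.    4.9] plate x [-97.  -92.5 -87.6] y [37.  38.2] 357
from [ 360.6 -264.4  123.3   83.9]
[-0.5, -0.22, 0.43, 0.2]
  at [ 357.9 -269.2  119.    83.7]
```

The plate is 2.1 mm off in x here, so I'll correct that first and check again.

Emit:
arm_command(
  series=[0,-0.2,-0.1,0,0.1,0,-0.4,-0.2,0.1,0.2,0,-0.5,-0.21,0.3,0.2,0,-0.5,-0.21,0.35,0.2,0,-0.5,-0.21,0.35,0.2],
)

```text
clock: 79.58
eef_pos: [357.3, -269.1, 118.8]
tool_rot: [-3.141, -0.0, 1.46]
force: [0.6, -0.3, -0.7]
width: 9.5
gripper_force: 59.0
```

```bash
python3 -c "
from chk import *
fit(-94)"
```

```text
ribs all x [-119.8   87.3] y [-43.5  41.7]
y -46 gap -114.4 -75.8
y -34 gap -105.9 -84.2
y -22 gap -105.7 -84.4
y -10 gap -104.1 -86.0
y 2 gap -103.2 -86.6
y 14 gap -101.7 -86.2
y 26 gap -101.7 -86.3
y 38 gap -102.0 -86.4
tcp [ 357.4 -269.1  118.9   83.7] [-93.7  -0. ] plate x [-99.6 -95.  -90.1] y [32.4 33.3] 359
```

Emit:
arm_command(
  series=[0,0,0.06,0.6,0,0,0,0.06,1.5,0,0,0,0.06,2.5,0,0,0,0.06,3.3,0,0,0,0.06,3.8,0],
)

```text
clock: 80.05
eef_pos: [357.6, -268.6, 79.6]
tool_rot: [-3.14, -0.001, 1.461]
force: [-0.3, -0.8, -0.3]
width: 9.3
gripper_force: 59.1
```

Emit:
arm_command(
  series=[0,0,0,0.3,0,0,0,0,0.7,0,0,0,0,1.1,0,0,0,0,1.4,0,0,0,0,1.55,0],
)

```text
clock: 80.47
eef_pos: [358.1, -269.1, 65.2]
tool_rot: [-3.142, -0.0, 1.461]
force: [-0.6, 0.5, -1.0]
width: 9.4
gripper_force: 59.1
```

Emit:
arm_command(
  series=[0,0,0,0.05,0,0,0,0,0.1,0,0,0,0,0.1,0,15,0,0,0.05,0,25,0,0,0.05,0],
)

```text
clock: 80.88
eef_pos: [358.4, -269.3, 65.3]
tool_rot: [3.141, 0.0, 1.461]
force: [0.9, 0.6, -1.1]
width: 21.0
gripper_force: 0.0
```

Emit:
arm_command(
  series=[30,0,0,0,0,30,0,0,0,0,30,0,0,0,0,30,0,0,-0.5,0,30,0,0,-1.5,0],
)

```text
clock: 81.3
eef_pos: [357.5, -268.7, 79.7]
tool_rot: [-3.14, -0.001, 1.461]
force: [0.0, -0.0, -0.7]
width: 25.6
gripper_force: 0.0
```

Emit:
arm_command(
  series=[30,0,0,-1.5,0,30,0,0,-4,0,30,0,0,-7,0,30,0,0,-10,0,30,0,0,-12,0],
)

```text
clock: 81.72
eef_pos: [358.7, -269.2, 202.7]
tool_rot: [3.139, 0.001, 1.461]
force: [0.4, -0.5, 0.7]
width: 25.8
gripper_force: 0.0
```

Emit:
arm_command(
  series=[30,1,0.5,-0.5,0,30,4,2,-1,0,30,7,3.5,-2,0,30,9.5,4.5,-2.5,0,30,10,5,-2.5,0],
)

```text
clock: 82.13
eef_pos: [421.4, -170.1, 226.1]
tool_rot: [3.138, -0.002, 1.468]
force: [-0.1, -0.4, -0.7]
width: 25.8
gripper_force: 0.0
```

Emit:
arm_command(
  series=[30,0,0,0,0,30,0,0,0,0,30,0,0,0,0,30,0,0,0,0,30,0,0,0,0],
)

```text
clock: 82.55
eef_pos: [417.9, -176.2, 224.6]
tool_rot: [-3.14, 0.0, 1.459]
force: [0.8, -0.8, 0.1]
width: 25.4
gripper_force: 0.0
```

Run:
```python
from chk import *
print(np.round(pose(),1))
plates('scene');plates('side');tamper()
l,w=wellmap(); k=(np.abs(l[:,0])<55)&(np.abs(l[:,1])<46); print('lumps z',np.percentile(w[k,2],[50,90,99,100]).round(1))
shot('scene','end.png')
```

```text
[ 417.9 -176.2  224.6   83.6]
scene slot -92 top z 103.2 x [-98.5 -85.2] y [-31.1  34.4]
scene slot -46 top z 102.9 x [-51.8 -40.5] y [-33.6  33.8]
scene slot 0 top z 102.7 x [-7.   5.7] y [-33.5  33.6]
scene slot 46 top z 102.9 x [39.8 51.7] y [-32.6  33.1]
scene slot 92 top z 102.7 x [87.1 97.7] y [-32.7  33.9]
side slot -92 top z 101.9 x [-97.1 -86.5] y [-31.4  35.8]
side slot -46 top z 101.6 x [-52.1 -40.6] y [-31.9  33.3]
side slot 0 top z 101.3 x [-6.   4.6] y [-32.2  37.6]
side slot 46 top z 101.9 x [39.5 50.5] y [-31.9  33.9]
side slot 92 top z 102.3 x [85.8 97.7] y [-30.   34.7]
scene top (array([670.4,  89.6]), array([26.3, 25. ]), 83.8) 87.04304144749784 foot (array([702.6,  68.1]), array([134.9,  58.3]), -32.9)
side top (array([668.4,  88.9]), array([26.8, 25.1]), -1.1) 86.21255406317083 foot (array([705.7,  77.1]), array([135.7,  57.8]), -21.3)
lumps z [27.7 32.3 34.7 36.9]
```

View pics/end.png

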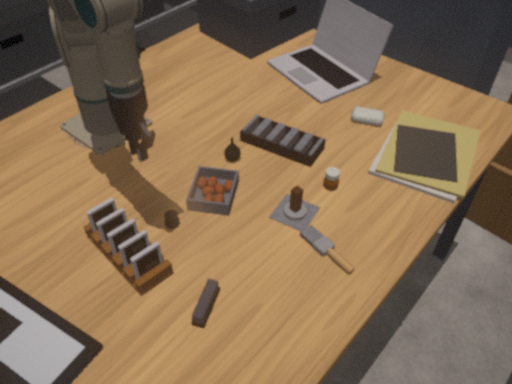

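The final picture shows all five plates in the rack (127,245), the tamper on its pad at (296,205), and the lumps level in the well (213,188). The bystanders look to be where they were at the start. Handing in.

```bash
python3 -c "
from h import *
print(workorder.finish_job())"
```

```text
the job is handed in; nothing more can be done
None
```

The job is handed in, with no verdict returned: the lumps are pressed level, the tamper stands on its pad (moved back after being knocked aside once), and all five plates stand in the rack.

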